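# Unlock the drying rack, hang the baskets on its keeper pegs, lock it again

## Robot

A 6-joint arm with a two-finger parallel gripper is mounted at the origin on a cart in front of the work surface, level with it; the furniture and walls round the work are solid. World frame = base frame: x ahead of the robot, y to its left, z up, the work surface at z = 0. Lengths are in m, angles in rad, forces in N, time in s.
With the tool pointing down it reaches from about 0.3 to 0.85 m from the base axis. Payload 4.2 kg.
Tool frame: the origin (TCP) lies on the centre line of the jaws, within the pads' length; the fingertips stand 14 mm ahead of it and the grasp point (between the pads) lies 5 mm behind it (tip_reach is the distance from the TCP to the fingertips, in m); z points along the fingers, y is the direction in which the jaws open and shut (so a half turn about z gives the same grasp; the last joint's range is limited). The gripper opens to 91 mm and grips with 3 to 60 N. Pads are 32 mm wide; open, the fingers measure 118 mm over their backs; the gripper's body (76 mm by 178 mm) begins 60 mm behind the grasp point.
Start: joints at [1.243, 0.32, 1.565, -0, 1.257, -0.02], TCP at [0.174, 0.548, 0.228] pointing down, gripper open.
Joint ranges: [-3.11, 3.11], [-0.84, 2.01], [0.21, 2.61], [-1.34, 4.49], [0.05, 2.63], [-2.56, 2.56]. Speed limits (rad/s): [2.57, 2.57, 3.14, 3.14, 3.14, 3.14].

## Interface

Orientations are given as a unit quaternion [w, x, y, z].
In Python, from cell import get_obs, camera, finish_job, outline_of, tip_reach gives the robot as it stands. The module is installed in compiled form; this text tells all that it offers.
- The arm moves only by the tool servo_tool, never from a script. Its argument "rows" is a list of rows, each a list of 5 numbers: the shift along the tool's x, y, z in units of 0.5 m (1.0 is 0.5 m), then the turn about the tool's z in units of 360 degrees (1.0 is 360 degrees), then the closure, from 0 (fully open) to 1 (shut). A call has 1 to 5 rows; each row is the pose to reach, as a shift and turn from the pose commanded when the call began, along the tool's axes at that moment, turning the shorter way round; what a row does not reach only later rows make up. A row lasts 1/10 s, in which the tool goes at most 50 mm and 8.59 degrees, less where a joint would pass 70% of its speed; a pose out of reach is approached as far as the arm can. A call with a number of a shift or a turn outside -1 to 1 is refused whole. A call with a gripper value outside its range is refused whole. The fingers move at their own pace and stop on an object; the grip force is fixed at half the most. Time passes only in rows, so rows that repeat a pose let the fingers close. It gives the time, the measured TCP pose, the force and the opening at its end, in the units of the state.
- get_obs(): the state, without advancing time (a new reading comes with each control period).
- camera(name): name is "scene" or "top" or "wrist"; returns a dict with "image" (420x560x3 uint8, red, green, blue), "depth" (420x560 float32, m along the optical axis (not along the pixel's ray), 0 where there is no reading), "mtx" (3x3 intrinsics, pixels), "distortion" ([k1, k2, p1, p2, k3] as OpenCV has them; the pictures are not rectified), "world_to_cam" (4x4, takes a point from world to camera coordinates). Camera axes: x right, y down, z forward; pixel columns grow to the right and rows downward; lengths in m; the calibration is good to about 2 mm. A picture is of the moment at which its call begins.
- finish_job(): hands the job in, once; it reports no verdict.
Trained networks look in a picture, given as the dict that the camera call returned (one of the last four; its "shot" number tells which), for a name from the list of things; names that differ only in an ending like _2 or _b are one class to them, and where a whole thing is asked for, a point or a joint stands for the part that bears it (a point fixed in the world has none). Each returns a list of dicts, best first, with "conf" (0 to 1); they miss things now and then, are a little off and sometimes report something else, mostly with a low value. They report only what shows in the picture. A call takes as long as a camera call. They do not tell look-alikes from the thing itself.
- outline_of(picture, label): "mask" (420x560 bool, what is visible of it) and "extent" ([left, top, right, bottom] in pixels, round what is visible of it).
The state is a dict: "clock": time; "joint_positions": joint angles; "joint_vel": joint speeds; "effort": joint torques, N m; "tcp_pos": TCP position; "ee_rot": TCP orientation; "wrist_force": force on the tool from outside, world axes, zero at the start; "torque": the same for the moment, N m; "opening": finger opening in m.
Only numpy, scipy, OpenCV 4.12 (cv2) and the standard library are available. Lean on these libraries where they do the work, as an engineer would, in place of code of your own. Each camera call takes 0.05 s, during which the arm holds its last target.

## Task

Unlock the drying rack by squeezing the two upright tabs of the sprung bar across its front, and lay the bar on the worktop, tabs up and let go. Then hang every cleaning basket on the rack, one to a peg, pushing its eye along the peg until the gravity flap it lifts has dropped again behind it, and let it hang there. Last, lock the rack again with the bar, tabs up and its sprung end pins home in the windows of both front posts; do not move the pliers, the marker, the jar or the case.

Things in the scene. Friction and masses are not known exactly. Their poses are not given: they have to be found in the camera images.
- basket_1_grip (a point): steel basket (0.2 to 0.33 kg, may be absent): tub 56 (x) x 46 (y) x 42 mm with drain holes, and across its middle an upright plate 10 mm thick (along x), 44 mm wide, 156 mm tall from the underside, with an eye in it. This point is the middle of the solid grip above the eye, 36 mm over the eye's centre (plate solid from 13 to 56 mm over that). z up; the same after half a turn about z
- basket_1_eye (a point): centre of the eye of this basket: a hole along x through the plate, 32 mm wide, 26 mm tall, top corners bevelled; 100 mm above the underside. Same axes
- basket_2_grip (a point): steel basket (0.2 to 0.33 kg, may be absent): tub 56 (x) x 46 (y) x 42 mm with drain holes, and across its middle an upright plate 10 mm thick (along x), 44 mm wide, 156 mm tall from the underside, with an eye in it. This point is the middle of the solid grip above the eye, 36 mm over the eye's centre (plate solid from 13 to 56 mm over that). z up; the same after half a turn about z
- basket_2_eye (a point): centre of the eye of this basket: a hole along x through the plate, 32 mm wide, 26 mm tall, top corners bevelled; 100 mm above the underside. Same axes
- basket_3_grip (a point): steel basket (0.2 to 0.33 kg, may be absent): tub 56 (x) x 46 (y) x 42 mm with drain holes, and across its middle an upright plate 10 mm thick (along x), 44 mm wide, 156 mm tall from the underside, with an eye in it. This point is the middle of the solid grip above the eye, 36 mm over the eye's centre (plate solid from 13 to 56 mm over that). z up; the same after half a turn about z
- basket_3_eye (a point): centre of the eye of this basket: a hole along x through the plate, 32 mm wide, 26 mm tall, top corners bevelled; 100 mm above the underside. Same axes
- rack: fixed drying rack; origin on the worktop under its back plate's front face. x points to the back plate, y left, z up. Base slab 256 mm wide, 12 mm thick, x -160 to +30 mm; back plate 198 mm tall. Three level pegs, 10 mm thick, 70 mm apart, axes 170 mm up, point to -x and end at x = -110 mm; a collar 20 mm across covers the 8 mm at the plate
- peg_left (a point): left (+y) peg: point on its axis at the flap's pin; axes as the rack's. The free end is at x = -12 mm, the back plate at x = +98 mm. A hung eye rests with its top on the peg, its centre 8 mm below the axis; the tub then hangs 50 mm clear of the slab. With the eye's centre beyond x = 70 mm the tub meets the back plate
- flap_left (a joint): gravity flap of the left (+y) peg: stirrup 22 mm wide, 4 mm thick, hung from the pin, reaching 34 mm below the peg's axis. 0 = hanging down (stopped from swinging outward), to 1.6 rad = swung inward (+x) and up. An eye pushed inward swings it up (under 1 N); it drops behind the eye once the eye's centre is over 42 mm inward of the pin
- peg_mid (a point): middle peg: point on its axis at the flap's pin; axes as the rack's. The free end is at x = -12 mm, the back plate at x = +98 mm. A hung eye rests with its top on the peg, its centre 8 mm below the axis; the tub then hangs 50 mm clear of the slab. With the eye's centre beyond x = 70 mm the tub meets the back plate
- flap_mid (a joint): gravity flap of the middle peg: stirrup 22 mm wide, 4 mm thick, hung from the pin, reaching 34 mm below the peg's axis. 0 = hanging down (stopped from swinging outward), to 1.6 rad = swung inward (+x) and up. An eye pushed inward swings it up (under 1 N); it drops behind the eye once the eye's centre is over 42 mm inward of the pin
- peg_right (a point): right (-y) peg: point on its axis at the flap's pin; axes as the rack's. The free end is at x = -12 mm, the back plate at x = +98 mm. A hung eye rests with its top on the peg, its centre 8 mm below the axis; the tub then hangs 50 mm clear of the slab. With the eye's centre beyond x = 70 mm the tub meets the back plate
- flap_right (a joint): gravity flap of the right (-y) peg: stirrup 22 mm wide, 4 mm thick, hung from the pin, reaching 34 mm below the peg's axis. 0 = hanging down (stopped from swinging outward), to 1.6 rad = swung inward (+x) and up. An eye pushed inward swings it up (under 1 N); it drops behind the eye once the eye's centre is over 42 mm inward of the pin
- bar_mid (a point): sprung bar (0.25 kg) along its own y, at first in the windows of the rack: 22 mm wide (x), 16 mm tall, 232 mm over its end pins (12 wide x 10 mm tall). This point: on its axis, 8 mm above its underside, half-way between its two upright tabs at rest; goes with the body (-y part). Tabs: 24 mm wide (x), 6 mm thick, standing to 43 mm above this point, 62 mm over their outer faces
- bar_pin_a (a point): outer end of the bar's pin at -y, on the bar's axis (fixed to the body, as is the -y tab)
- bar_pin_b (a point): outer end of the bar's pin at +y, on the bar's axis (on the plunger, as is the +y tab)
- bar_plunger (a joint): how far the plunger is pushed in: 0 = out, 0.024 m = fully in. Squeezing the tabs together (4 N at first, 14 N at the end) pushes it in, to 38 mm over the tabs' outer faces and 208 mm over the pins; springs back when let go
- window_left (a point): centre of the window (20 mm wide, 18 mm tall) through the rack's left (+y) front post, on the post's inner face; axes as the rack's. 170 mm up, 20 mm in front of the pegs' ends. Post 8 mm thick, 44 mm wide (x), 195 mm tall. Inner faces 216 mm apart: the bar must be squeezed to pass down between them; it may go either way round
- window_right (a point): centre of the window (20 mm wide, 18 mm tall) through the rack's right (-y) front post, on the post's inner face; axes as the rack's. 170 mm up, 20 mm in front of the pegs' ends. Post 8 mm thick, 44 mm wide (x), 195 mm tall. Inner faces 216 mm apart: the bar must be squeezed to pass down between them; it may go either way round
- pliers: red-handled pliers lying flat, 133 (along its y) x 44 x 12 mm, a loose thing to be left alone; origin at the centre of its underside
- marker: marker pen lying flat, 133 mm long (along its y), 18 mm thick, a loose thing to be left alone; origin at the centre of its underside
- jar_separator: small white jar with a blue cap, 37 mm across, 50 mm tall, a loose thing to be left alone; origin at the centre of its underside
- bur_case: blue flat case with a grey lid, 111 (along its y) x 72 x 24 mm, a loose thing to be left alone; origin at the centre of its underside
Not all that is in view belongs to the job. What is shaped like the part that bears basket_2_grip but yellow is not meant. Leave any red look-alike of the part that bears basket_3_grip alone.

How it is judged:
On the way, in this order (a step that is already met when the one before it is completed fails the run):
1. the sprung bar lies on the worktop, tabs up, let go and sprung out (height (world z) of bar_mid below 0.016 m and angle between bar_mid's own z axis and vertical below 0.3 rad and value of joint bar_plunger below 0.004 m), for 0.3 s.
2. every basket hangs on a peg of its own with the flap down in front of its eye (((x of basket_1_eye in the frame of peg_left between 0.004 and 0.075 m and y of basket_1_eye in the frame of peg_left between -0.014 and 0.014 m and z of basket_1_eye in the frame of peg_left between -0.016 and 0.004 m and value of joint flap_left below 0.2 rad and angle between basket_1_eye's own z axis and vertical below 0.3 rad) or (x of basket_1_eye in the frame of peg_mid between 0.004 and 0.075 m and y of basket_1_eye in the frame of peg_mid between -0.014 and 0.014 m and z of basket_1_eye in the frame of peg_mid between -0.016 and 0.004 m and value of joint flap_mid below 0.2 rad and angle between basket_1_eye's own z axis and vertical below 0.3 rad) or (x of basket_1_eye in the frame of peg_right between 0.004 and 0.075 m and y of basket_1_eye in the frame of peg_right between -0.014 and 0.014 m and z of basket_1_eye in the frame of peg_right between -0.016 and 0.004 m and value of joint flap_right below 0.2 rad and angle between basket_1_eye's own z axis and vertical below 0.3 rad)) and ((x of basket_2_eye in the frame of peg_left between 0.004 and 0.075 m and y of basket_2_eye in the frame of peg_left between -0.014 and 0.014 m and z of basket_2_eye in the frame of peg_left between -0.016 and 0.004 m and value of joint flap_left below 0.2 rad and angle between basket_2_eye's own z axis and vertical below 0.3 rad) or (x of basket_2_eye in the frame of peg_mid between 0.004 and 0.075 m and y of basket_2_eye in the frame of peg_mid between -0.014 and 0.014 m and z of basket_2_eye in the frame of peg_mid between -0.016 and 0.004 m and value of joint flap_mid below 0.2 rad and angle between basket_2_eye's own z axis and vertical below 0.3 rad) or (x of basket_2_eye in the frame of peg_right between 0.004 and 0.075 m and y of basket_2_eye in the frame of peg_right between -0.014 and 0.014 m and z of basket_2_eye in the frame of peg_right between -0.016 and 0.004 m and value of joint flap_right below 0.2 rad and angle between basket_2_eye's own z axis and vertical below 0.3 rad)) and ((x of basket_3_eye in the frame of peg_left between 0.004 and 0.075 m and y of basket_3_eye in the frame of peg_left between -0.014 and 0.014 m and z of basket_3_eye in the frame of peg_left between -0.016 and 0.004 m and value of joint flap_left below 0.2 rad and angle between basket_3_eye's own z axis and vertical below 0.3 rad) or (x of basket_3_eye in the frame of peg_mid between 0.004 and 0.075 m and y of basket_3_eye in the frame of peg_mid between -0.014 and 0.014 m and z of basket_3_eye in the frame of peg_mid between -0.016 and 0.004 m and value of joint flap_mid below 0.2 rad and angle between basket_3_eye's own z axis and vertical below 0.3 rad) or (x of basket_3_eye in the frame of peg_right between 0.004 and 0.075 m and y of basket_3_eye in the frame of peg_right between -0.014 and 0.014 m and z of basket_3_eye in the frame of peg_right between -0.016 and 0.004 m and value of joint flap_right below 0.2 rad and angle between basket_3_eye's own z axis and vertical below 0.3 rad))), for 0.3 s.
3. the sprung bar sits between the front posts with a pin in each window (((x of bar_pin_a in the frame of window_left between -0.008 and 0.008 m and z of bar_pin_a in the frame of window_left between -0.008 and 0.008 m and y of bar_pin_a in the frame of window_left above 0.003 m and x of bar_pin_b in the frame of window_right between -0.008 and 0.008 m and z of bar_pin_b in the frame of window_right between -0.008 and 0.008 m and y of bar_pin_b in the frame of window_right below -0.003 m and angle between bar_mid's own z axis and vertical below 0.35 rad) or (x of bar_pin_b in the frame of window_left between -0.008 and 0.008 m and z of bar_pin_b in the frame of window_left between -0.008 and 0.008 m and y of bar_pin_b in the frame of window_left above 0.003 m and x of bar_pin_a in the frame of window_right between -0.008 and 0.008 m and z of bar_pin_a in the frame of window_right between -0.008 and 0.008 m and y of bar_pin_a in the frame of window_right below -0.003 m and angle between bar_mid's own z axis and vertical below 0.35 rad))), for 0.3 s.
At the end, for the whole second after the job is handed in: Each basket hangs upright (within 0.3 rad) with its eye round a peg, between the flap and the back plate, and that flap is down again (below 0.2 rad); the bar's two pins reach at least 3 mm into the windows of the two posts, tabs up (within 0.35 rad) (all of step 2 and ((x of bar_pin_a in the frame of window_left between -0.008 and 0.008 m and z of bar_pin_a in the frame of window_left between -0.008 and 0.008 m and y of bar_pin_a in the frame of window_left above 0.003 m and x of bar_pin_b in the frame of window_right between -0.008 and 0.008 m and z of bar_pin_b in the frame of window_right between -0.008 and 0.008 m and y of bar_pin_b in the frame of window_right below -0.003 m and angle between bar_mid's own z axis and vertical below 0.35 rad) or (x of bar_pin_b in the frame of window_left between -0.008 and 0.008 m and z of bar_pin_b in the frame of window_left between -0.008 and 0.008 m and y of bar_pin_b in the frame of window_left above 0.003 m and x of bar_pin_a in the frame of window_right between -0.008 and 0.008 m and z of bar_pin_a in the frame of window_right between -0.008 and 0.008 m and y of bar_pin_a in the frame of window_right below -0.003 m and angle between bar_mid's own z axis and vertical below 0.35 rad))); the robot touches nothing.
It fails at once if the pliers is pushed more than 4 cm away (distance of pliers from where it was at the start of the episode above 0.04 m).
It fails at once if the marker is pushed more than 4 cm away (distance of marker from where it was at the start of the episode above 0.04 m).
It fails at once if the jar separator is pushed more than 4 cm away (distance of jar_separator from where it was at the start of the episode above 0.04 m).
It fails at once if the bur case is pushed more than 4 cm away (distance of bur_case from where it was at the start of the episode above 0.04 m).
Of basket_1, basket_2, basket_3 only 2 to 3 are there at a start; the rules pass over those that are not, and their reading is None.
At some moment in a run one of basket_1, basket_2, basket_3, bar may be knocked a few centimetres aside while the robot is not near it.
It also fails if it takes over 210 s, if anything falls off the work surface, if the arm or the gripper's body presses on something with over 40 N, if the wrist force passes 120 N, or if a joint passes its speed limit or range.

## Working session

There is one attempt and no reset: what is moved stays moved. The work goes in short steps, Python scripts to look and compute and a tool call to move; the robot and the scene stay as the last step left them, time stands still between calls to the robot, and variables do not carry over. Pictures are saved under pics/ and viewed, and the job is handed in when it is done.

Besides the shell and the picture viewer there is one more tool, called by a JSON object that holds its "name" and its "arguments". servo_tool: Moves the arm, as the interface text tells. Shifts and turns lie within -1 to 1; 1 stands for 0.5 m of shift or 360 degrees of turn. Its arguments: {"type":"object","properties":{"rows":{"type":"array"}},"required":["rows"]}

```bash
ls; mkdir -p pics; cat > h.py <<'E'
import numpy as np, cv2
from cell import *
def save(c,name,scale=1,crop=None):
    im=c["image"][:,:,::-1]
    if crop: l,t,r,b=crop; im=im[t:b,l:r]
    if scale!=1: im=cv2.resize(im,None,fx=scale,fy=scale,interpolation=cv2.INTER_CUBIC)
    cv2.imwrite("pics/"+name,im)
def pts(c,uv,d=None):
    "pixels -> world by depth"
    uv=np.asarray(uv,float).reshape(-1,2)
    if d is None: d=c["depth"][uv[:,1].astype(int),uv[:,0].astype(int)]
    n=cv2.undistortPoints(uv.reshape(-1,1,2),c["mtx"],np.array(c["distortion"])).reshape(-1,2)
    P=np.c_[n*np.reshape(d,(-1,1)),np.reshape(d,(-1,))*np.ones(len(n))]
    T=np.linalg.inv(c["world_to_cam"])
    return P@T[:3,:3].T+T[:3,3]
def cloud(c,mask=None):
    m=c["depth"]>0
    if mask is not None: m&=mask
    v,u=np.nonzero(m)
    return pts(c,np.c_[u,v],c["depth"][v,u]),np.c_[u,v]
def proj(c,P):
    P=np.asarray(P,float).reshape(-1,3)
    W=c["world_to_cam"]; 
    r,_=cv2.Rodrigues(W[:3,:3])
    return cv2.projectPoints(P,r,W[:3,3],c["mtx"],np.array(c["distortion"]))[0].reshape(-1,2)
E
python3 - <<'E'
from h import *
o=get_obs()
for k,v in o.items(): print(k,np.round(v,3))
print(tip_reach)
for n in ["scene","top","wrist"]:
    c=camera(n); save(c,n+"0.png"); np.savez("pics/"+n+"0.npz",**{k:c[k] for k in c})
    T=np.linalg.inv(c["world_to_cam"]); print(n,np.round(T,3).tolist(), c["shot"])
    print(np.round(c["mtx"],1).tolist())
    for l in ["basket_1_grip","rack","bar_mid","pliers","marker","jar_separator","bur_case"]:
        for d in outline_of(c,l): print(l,round(d["conf"],2),d["extent"],d["mask"].sum())
E
```

```text
pics
clock 0.0
joint_positions [ 1.243  0.32   1.566  0.     1.257 -0.02 ]
joint_vel [-0.     0.001 -0.002 -0.    -0.     0.002]
effort [ 1.0000e-03 -4.1246e+01 -2.3198e+01  7.3000e-02  4.6000e-02 -0.0000e+00]
tcp_pos [0.174 0.548 0.227]
ee_rot [-0.     0.153  0.988 -0.001]
wrist_force [0.434 0.074 0.979]
torque [ 0.015  0.038 -0.002]
opening 0.091
0.014
scene [[0.776, -0.406, 0.482, -0.03], [-0.63, -0.493, 0.599, -0.747], [-0.006, -0.769, -0.639, 0.923], [0.0, 0.0, 0.0, 1.0]] 1
[[453.3, 0.0, 291.6], [0.0, 453.3, 199.5], [0.0, 0.0, 1.0]]
basket_1_grip 0.94 [197.1, 161.9, 221.6, 213.6] 710
rack 0.8 [248.3, 139.6, 353.7, 255.5] 6810
bar_mid 0.89 [254.0, 170.0, 321.9, 209.9] 776
pliers 0.57 [232.0, 239.3, 250.9, 269.9] 165
marker 0.7 [396.8, 294.5, 451.6, 320.5] 373
jar_separator 0.61 [188.0, 163.8, 198.7, 175.5] 160
bur_case 0.63 [378.4, 228.2, 426.8, 264.4] 936
top [[-0.0, -0.999, 0.05, 0.487], [-1.0, 0.001, 0.004, 0.008], [-0.004, -0.05, -0.999, 1.665], [0.0, 0.0, 0.0, 1.0]] 2
[[451.7, 0.0, 282.4], [0.0, 451.7, 196.5], [0.0, 0.0, 1.0]]
basket_1_grip 0.54 [250.8, 195.0, 275.2, 204.5] 105
rack 0.85 [240.5, 148.8, 316.9, 213.4] 3304
bar_mid 0.7 [252.2, 189.5, 315.5, 203.4] 467
pliers 0.73 [268.1, 240.4, 296.6, 253.4] 79
marker 0.74 [384.0, 164.8, 414.3, 184.7] 162
marker 0.74 [340.2, 130.8, 369.0, 150.7] 531
jar_separator 0.71 [248.0, 188.7, 314.0, 204.1] 382
jar_separator 0.53 [166.8, 214.4, 177.3, 223.4] 107
bur_case 0.55 [340.5, 131.7, 369.1, 150.8] 536
wrist [[0.302, 0.92, 0.249, 0.104], [0.953, -0.292, -0.08, 0.569], [-0.001, 0.261, -0.965, 0.384], [0.0, 0.0, 0.0, 1.0]] 3
[[325.5, 0.0, 280.6], [0.0, 325.5, 207.3], [0.0, 0.0, 1.0]]
```

```bash
python3 - <<'E'
import cv2
a=cv2.imread("pics/scene0.png");cv2.imwrite("pics/s0c.png",cv2.resize(a[100:360,120:520],None,fx=2,fy=2,interpolation=cv2.INTER_CUBIC))
a=cv2.imread("pics/top0.png");cv2.imwrite("pics/t0c.png",cv2.resize(a[90:290,110:430],None,fx=2.5,fy=2.5,interpolation=cv2.INTER_CUBIC))
E
```

```text
(no output)
```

View pics/s0c.png

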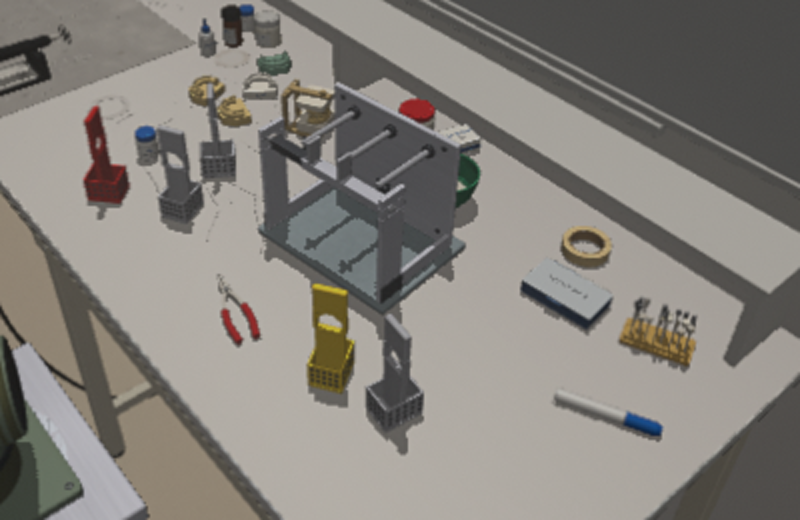

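View pics/t0c.png

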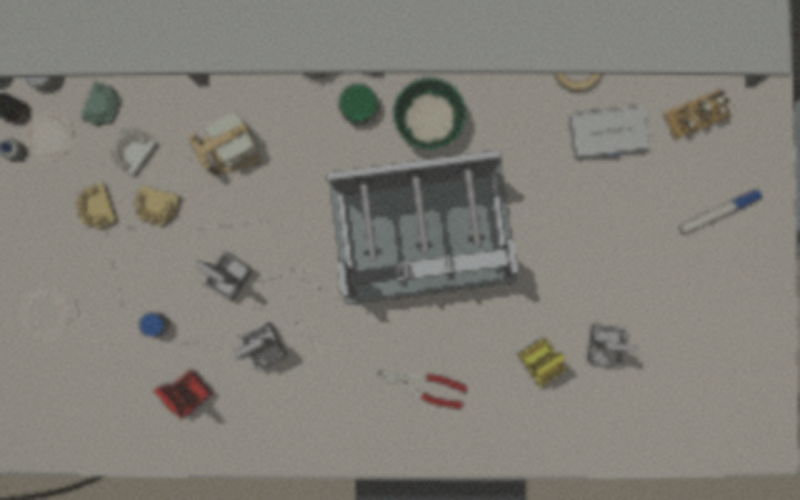

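View pics/wrist0.png

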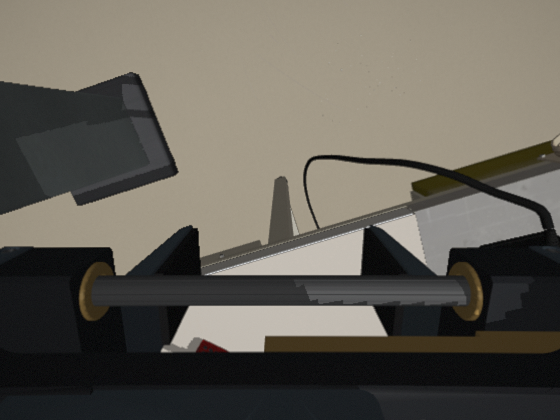

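```bash
cat >> h.py <<'E'
from scipy.optimize import least_squares
def sdbox(P,lo,hi):
    c=(np.array(lo)+hi)/2; h=(np.array(hi)-lo)/2
    q=np.abs(P-c)-h
    return np.linalg.norm(np.maximum(q,0),axis=1)+np.minimum(q.max(1),0)
RACK=[((-.16,-.128,0),(.03,.128,.012)),((0,-.128,0),(.008,.128,.198)),((-.152,.108,0),(-.108,.116,.195)),((-.152,-.116,0),(-.108,-.108,.195))]+[((-.11,y-.005,.165),(0,y+.005,.175)) for y in (-.07,0,.07)]
BASK=[((-.028,-.023,0),(.028,.023,.042)),((-.005,-.022,.0),(.005,.022,.087)),((-.005,-.022,.113),(.005,.022,.156)),((-.005,-.022,.08),(.005,-.016,.12)),((-.005,.016,.08),(.005,.022,.12))]
def fit(P,boxes,x0,dz=True,band=.02,it=4,sc=.003):
    "pose x,y,yaw,(z) of a box model to a cloud"
    x=np.array(x0,float)
    if len(x)==3: x=np.r_[x,0]
    def loc(x,P):
        c,s=np.cos(x[2]),np.sin(x[2]); R=np.array([[c,-s,0],[s,c,0],[0,0,1]])
        return (P-[x[0],x[1],x[3]])@R
    f=lambda x,P: np.min([sdbox(loc(x,P),*b) for b in boxes],axis=0)
    for i in range(it):
        m=np.abs(f(x,P))<band/(1+i*.5)
        Q=P[m]
        if dz: r=least_squares(lambda x:f(x,Q),x,loss="soft_l1",f_scale=sc)
        else:
            r=least_squares(lambda y:f(np.r_[y,x[3]],Q),x[:3],loss="soft_l1",f_scale=sc)
        x=r.x if dz else np.r_[r.x,x[3]]
    return x,len(Q),np.median(np.abs(f(x,Q)))
E
python3 - <<'E'
from h import *
cs={n:dict(np.load(f"pics/{n}0.npz")) for n in ["scene","top"]}
C={}
for n,c in cs.items():
    P,uv=cloud(c); C[n]=(P,uv)
    # worktop check
    m=(abs(P[:,2])<.02); print(n,"table z",np.median(P[m,2]),np.std(P[m,2]))
P=C["top"][0];
g=lambda P,x,y,r:P[(np.hypot(P[:,0]-x,P[:,1]-y)<r)]
c=cs["top"]
# rack from top pixel: crop->full
for nm,(u,v) in dict(rackback=(415,165),jar=(152,323),red=(183,395),b1=(265,345),b2=(230,275),yel=(542,360),b3=(607,345),pl=(440,390),mk=(720,212),case=(610,132),bar=(460,265)).items():
    p=[u/2.5+110,v/2.5+90]; print(nm,np.round(p),np.round(pts(c,p),3))
for n in cs:
    Q=C[n][0]; Q=Q[(Q[:,2]>.008)&(Q[:,2]<.25)]
    print(n,fit(Q,RACK,(.61,0.0,.0),dz=True,band=.06,it=8))
Q=np.r_[C["top"][0],C["scene"][0]];Q=Q[(Q[:,2]>.008)&(Q[:,2]<.25)]
print(fit(Q,RACK,(.61,0.0,.0),dz=True,band=.06,it=8))
E
```

```text
scene table z -7.778677427222602e-05 0.005106013312800859
top table z 0.0005666829895867309 0.005406365203254938
rackback [276. 156.] [[0.694 0.035 0.196]]
jar [171. 219.] [[0.487 0.418 0.051]]
red [183. 248.] [[0.385 0.368 0.067]]
b1 [216. 228.] [[0.456 0.248 0.085]]
b2 [202. 200.] [[0.556 0.304 0.053]]
yel [327. 234.] [[ 0.435 -0.141  0.075]]
b3 [353. 228.] [[ 0.458 -0.221  0.155]]
pl [286. 246.] [[0.389 0.002 0.005]]
mk [398. 175.] [[ 0.651 -0.412  0.017]]
case [354. 143.] [[ 0.768 -0.248  0.025]]
bar [294. 196.] [[ 0.564 -0.024  0.178]]
scene (array([ 6.82203714e-01,  3.65093132e-02,  1.32410174e-01, -2.41544166e-04]), 6569, np.float64(0.0013305500486351565))
top (array([0.68343276, 0.03668175, 0.13253136, 0.00086072]), 2983, np.float64(0.0019388083576560473))
(array([6.82462662e-01, 3.65134670e-02, 1.31850409e-01, 1.78973800e-04]), 9560, np.float64(0.001499631575521832))
```

```bash
cat >> h.py <<'E'
RK=np.array([.6825,.0365,.132])
def to_rack(P):
    c,s=np.cos(RK[2]),np.sin(RK[2]); R=np.array([[c,-s,0],[s,c,0],[0,0,1]])
    return (np.atleast_2d(P)-[RK[0],RK[1],0])@R
def from_rack(P):
    c,s=np.cos(RK[2]),np.sin(RK[2]); R=np.array([[c,-s,0],[s,c,0],[0,0,1]])
    return np.atleast_2d(P)@R.T+[RK[0],RK[1],0]
def fitbask(P,x,y,r=.09):
    Q=P[(np.hypot(P[:,0]-x,P[:,1]-y)<r)&(P[:,2]>.01)&(P[:,2]<.18)]
    best=None
    for yaw in np.arange(0,3.1,.39):
        f=fit(Q,BASK,(x,y,yaw),dz=False,band=.03,it=6)
        s=(f[1]*1.0/(.0005+f[2]))
        if best is None or s>best[0]: best=(s,f)
    return best[1],len(Q)
E
python3 - <<'E'
from h import *
cs={n:dict(np.load(f"pics/{n}0.npz")) for n in ["scene","top"]}
A=np.r_[cloud(cs["top"])[0],cloud(cs["scene"])[0]]
for n in cs:
    P=to_rack(cloud(cs[n])[0]); m=(P[:,0]>-.16)&(P[:,0]<-.10)&(abs(P[:,1])<.09)&(P[:,2]>.16)&(P[:,2]<.24)
    Q=P[m]; t=Q[Q[:,2]>.192]
    print(n,m.sum(),"tab pts y hist",np.histogram(t[:,1],bins=np.arange(-.09,.091,.01))[0],t[:,2].max(), np.median(t[:,0]))
    for s in (1,-1):
        k=t[t[:,1]*s>0]; 
        if len(k): print(s,np.round(np.percentile(k,[5,50,95],axis=0),4).tolist())
    b=Q[Q[:,2]<.185]; print("bar",np.round(np.percentile(b,[5,50,95],axis=0),4).tolist())
for nm,x,y in [("A",.456,.248),("B",.53,.3),("C",.458,-.221),("red",.385,.368),("yel",.435,-.141)]:
    f,n=fitbask(A,x,y); print(nm,np.round(f[0],4),f[1],n,round(f[2],4))
    S=proj(cs["scene"],[[f[0][0],f[0][1],.136]]); print("   scene px",np.round(S))
E
```

```text
scene 597 tab pts y hist [ 0  0  0  0  0 20 25  0  0  0  0 43  0  0  0  0  0  0] 0.2111738153890932 -0.12586050797884937
1 [[-0.1355, 0.0236, 0.1929], [-0.1266, 0.0263, 0.2015], [-0.1145, 0.0286, 0.2086]]
-1 [[-0.1358, -0.0332, 0.1932], [-0.1258, -0.0299, 0.2033], [-0.1146, -0.0257, 0.2087]]
bar [[-0.135, -0.0823, 0.1619], [-0.1292, -0.0076, 0.1726], [-0.1136, 0.0778, 0.1803]]
top 361 tab pts y hist [ 0  0  0  0  0  3 10  0  0  0  0 13  2  0  0  0  0  0] 0.21977096961178755 -0.12305567843994641
1 [[-0.1334, 0.0252, 0.1976], [-0.1239, 0.0276, 0.2059], [-0.1112, 0.0302, 0.2136]]
-1 [[-0.1318, -0.0306, 0.2041], [-0.1222, -0.0281, 0.2094], [-0.112, -0.0256, 0.2154]]
bar [[-0.1317, -0.082, 0.1681], [-0.1217, -0.0043, 0.1737], [-0.1117, 0.0803, 0.1789]]
A [0.4538 0.2611 0.4934 0.    ] 793 845 0.0012
   scene px [[205. 170.]]
B [0.5568 0.3134 2.5622 0.    ] 560 911 0.0014
   scene px [[225. 150.]]
C [ 0.4551 -0.2397 -0.1257  0.    ] 987 1799 0.0008
   scene px [[318. 268.]]
red [ 0.3833  0.3733 -0.8568  0.    ] 732 768 0.0016
   scene px [[166. 162.]]
yel [ 0.4319 -0.1438  0.5721  0.    ] 994 1328 0.0009
   scene px [[284. 250.]]
```

```bash
cat >> h.py <<'E'
from scipy.spatial.transform import Rotation as Ro
def plan(target,yawx=None):
    "tool-frame shift units & turn units to bring TCP to world target with tool x at world angle yawx(deg)"
    o=get_obs(); q=o["ee_rot"]; R=Ro.from_quat([q[1],q[2],q[3],q[0]]).as_matrix()
    d=np.array(target)-o["tcp_pos"]; s=R.T@d/.5
    a=np.degrees(np.arctan2(R[1,0],R[0,0])); t=0
    if yawx is not None: t=-((yawx-a+180)%360-180)/360
    print("tcp",np.round(o["tcp_pos"],4),"yawx",round(a,2),"tilt",np.round(R[:,2],3),"shift",np.round(s,4),"turn",round(t,4),"dist",round(np.linalg.norm(d),3),"open",round(o["opening"],4),"t",round(o["clock"],2),"j",np.round(o["joint_positions"],2),"F",np.round(o["wrist_force"],1))
E
python3 - <<'E'
from h import *
p=from_rack([[-.125,0,.31]])[0]; print(p); plan(p,187.56)
E
```

```text
[0.55858742 0.02004787 0.31      ]
tcp [0.1742 0.548  0.228 ] yawx 162.37 tilt [ 0.  0. -1.] shift [-1.0525 -0.7734 -0.1641] turn -0.07 dist 0.658 open 0.091 t 1.2 j [ 1.24  0.32  1.56  0.    1.26 -0.02] F [-0.4 -0.6  0.1]
```

{"name": "servo_tool", "arguments": {"rows": [[0, 0, -0.1, 0, 0], [-0.1, -0.08, -0.16, -0.02, 0], [-0.2, -0.15, -0.16, -0.04, 0], [-0.28, -0.21, -0.16, -0.06, 0], [-0.36, -0.27, -0.16, -0.07, 0]]}}

```text
clock: 1.7
tcp_pos: [0.2881, 0.3879, 0.3081]
ee_rot: [0.001, -0.068, 0.998, 0.001]
wrist_force: [1.4, 0.2, -0.2]
opening: 0.0913
```

```bash
python3 - <<'E'
from h import *
p=from_rack([[-.125,0,.31]])[0]; plan(p,187.56)
E
```

```text
tcp [0.2881 0.3879 0.3081] yawx -172.17 tilt [ 0.001  0.001 -1.   ] shift [-0.4357 -0.8026 -0.004 ] turn 0.0007 dist 0.457 open 0.0913 t 1.7 j [ 0.91  0.13  1.62 -0.    1.39 -0.8 ] F [ 1.4  0.2 -0.2]
```

{"name": "servo_tool", "arguments": {"rows": [[-0.43, -0.79, 0, 0, 0], [-0.43, -0.79, 0, 0, 0], [-0.43, -0.79, 0, 0, 0], [-0.43, -0.79, 0, 0, 0], [-0.43, -0.79, 0, 0, 0]]}}

```text
clock: 2.2
tcp_pos: [0.4355, 0.1855, 0.3078]
ee_rot: [0.0, -0.066, 0.998, 0.0]
wrist_force: [0.7, 0.8, -0.2]
opening: 0.0913
```

```bash
python3 - <<'E'
from h import *
p=from_rack([[-.125,0,.31]])[0]; plan(p,187.56)
E
```

```text
tcp [0.4355 0.1855 0.3078] yawx -172.43 tilt [ 0.001  0.001 -1.   ] shift [-0.2004 -0.3605 -0.0043] turn 0.0 dist 0.206 open 0.0913 t 2.2 j [ 0.38  0.11  1.64  0.    1.39 -1.32] F [ 0.7  0.8 -0.2]
```

{"name": "servo_tool", "arguments": {"rows": [[-0.2, -0.36, 0, 0, 0], [-0.2, -0.36, 0, 0, 0], [-0.2, -0.36, 0, 0, 0], [-0.2, -0.36, 0, 0, 0], [-0.2, -0.36, 0, 0, 0]]}}

```text
clock: 2.7
tcp_pos: [0.5601, 0.0177, 0.3066]
ee_rot: [0.0, -0.063, 0.998, -0.001]
wrist_force: [-0.9, 1.3, -0.2]
opening: 0.0911
```

```bash
python3 - <<'E'
from h import *
c=camera("wrist"); save(c,"w1.png"); s=camera("scene"); save(s,"s1.png",3,(180,120,380,280))
P=to_rack(cloud(c)[0]); m=(P[:,0]>-.16)&(P[:,0]<-.10)&(abs(P[:,1])<.06)&(P[:,2]>.15)&(P[:,2]<.24)
print(m.sum())
t=P[m&(P[:,2]>.192)]
for q in (1,-1):
    k=t[t[:,1]*q>0]
    if len(k): print(q,len(k),np.round(np.percentile(k,[2,50,98],axis=0),4).tolist())
Q=cloud(c)[0]; Q=Q[(Q[:,2]>.008)&(Q[:,2]<.215)]
print(fit(Q,RACK,RK,dz=True,band=.015))
p=from_rack([[-.125,0,.31]])[0]; plan(p,187.56)
E
```

```text
3559
1 270 [[-0.1342, 0.0245, 0.1954], [-0.124, 0.0269, 0.2079], [-0.1113, 0.0305, 0.2097]]
-1 262 [[-0.1341, -0.0311, 0.1938], [-0.1241, -0.0277, 0.2079], [-0.1112, -0.0253, 0.2095]]
(array([ 6.82343693e-01,  3.63547869e-02,  1.35187885e-01, -3.96231591e-04]), 26361, np.float64(0.0004993158369264545))
tcp [0.5579 0.021  0.3069] yawx -172.59 tilt [-0.001  0.    -1.   ] shift [-0.0011 -0.002  -0.0063] turn -0.0004 dist 0.003 open 0.0911 t 2.8 j [ 0.02  0.26  1.46  0.    1.43 -1.68] F [0.1 0.6 0.7]
```

View pics/w1.png

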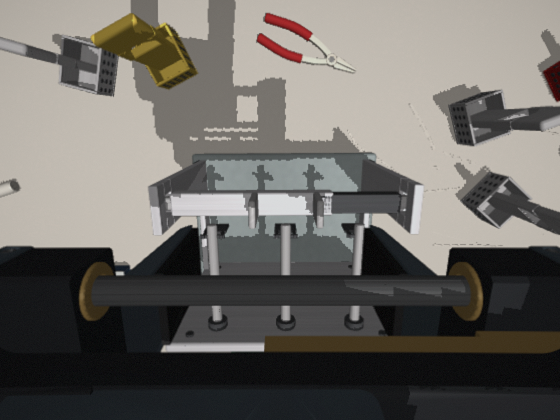

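View pics/s1.png

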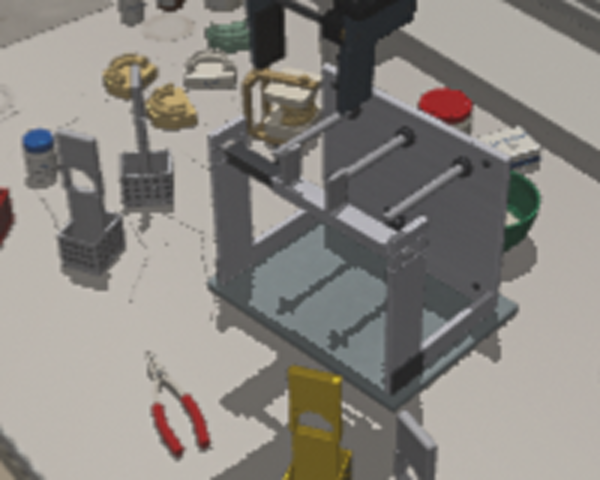

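```bash
sed -i 's/^RK=.*/RK=np.array([.6823,.0364,.1348])/' h.py; python3 - <<'E'
from h import *
p=from_rack([[-.123,0,.194]])[0]; plan(p,np.degrees(RK[2])+180)
E
```

```text
tcp [0.5579 0.021  0.3069] yawx -172.59 tilt [-0.001  0.    -1.   ] shift [-0.0049 -0.003   0.2257] turn -0.0009 dist 0.113 open 0.0911 t 2.8 j [ 0.02  0.26  1.46  0.    1.43 -1.68] F [0.1 0.6 0.7]
```

{"name": "servo_tool", "arguments": {"rows": [[-0.005, -0.003, 0.08, -0.001, 0], [-0.005, -0.003, 0.15, -0.001, 0], [-0.005, -0.003, 0.19, -0.001, 0], [-0.005, -0.003, 0.222, -0.001, 0], [-0.005, -0.003, 0.225, -0.001, 0]]}}

```text
clock: 3.3
tcp_pos: [0.5579, 0.0225, 0.1932]
ee_rot: [-0.002, -0.07, 0.998, 0.0]
wrist_force: [-0.3, -0.8, -0.6]
opening: 0.0913
```

```bash
python3 - <<'E'
from h import *
p=from_rack([[-.123,0,.194]])[0]; plan(p,np.degrees(RK[2])+180)
c=camera("wrist"); save(c,"w2.png")
E
```

```text
tcp [0.5579 0.0225 0.1932] yawx -171.97 tilt [-0.005  0.001 -1.   ] shift [-0.0042 -0.0059 -0.0017] turn 0.0009 dist 0.004 open 0.0913 t 3.3 j [ 0.02  0.32  1.65  0.    1.17 -1.69] F [-0.3 -0.8 -0.6]
```

View pics/w2.png

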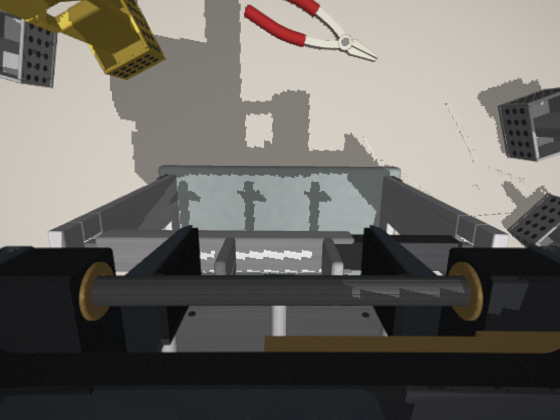

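```bash
python3 - <<'E'
from h import *
for i in range(4):
    p=from_rack([[-.123,0,.194]])[0]; plan(p,np.degrees(RK[2])+180)
    c=camera("wrist")
E
```

```text
tcp [0.5589 0.0223 0.1944] yawx -171.98 tilt [-0.002  0.    -1.   ] shift [-0.0024 -0.0052  0.0007] turn 0.0008 dist 0.003 open 0.0911 t 3.35 j [ 0.02  0.32  1.65  0.    1.17 -1.69] F [-0.4 -0.9  0.4]
tcp [0.5597 0.0221 0.1954] yawx -171.99 tilt [-0.  0. -1.] shift [-0.0008 -0.0046  0.0029] turn 0.0008 dist 0.003 open 0.0911 t 3.4 j [ 0.02  0.32  1.65  0.    1.17 -1.69] F [-0.3  0.3  0.2]
tcp [0.5603 0.0219 0.1961] yawx -172.01 tilt [ 0.002  0.    -1.   ] shift [ 0.0003 -0.004   0.0041] turn 0.0008 dist 0.003 open 0.0911 t 3.45 j [ 0.02  0.32  1.65  0.    1.17 -1.69] F [-0.4  0.7  0.2]
tcp [0.5606 0.0216 0.1964] yawx -172.02 tilt [ 0.002  0.    -1.   ] shift [ 0.0009 -0.0034  0.0047] turn 0.0007 dist 0.003 open 0.0911 t 3.5 j [ 0.02  0.32  1.65  0.    1.17 -1.69] F [ 0.4  0.5 -0.6]
```

{"name": "servo_tool", "arguments": {"rows": [[0.001, -0.003, 0.004, 0, 0], [0.001, -0.003, 0.004, 0, 0.3], [0.001, -0.003, 0.004, 0, 0.6], [0.001, -0.003, 0.004, 0, 1], [0.001, -0.003, 0.004, 0, 1]]}}

```text
clock: 4.05
tcp_pos: [0.5599, 0.0197, 0.193]
ee_rot: [-0.0, -0.069, 0.998, 0.001]
wrist_force: [0.0, 2.6, 0.7]
opening: 0.0619
```

{"name": "servo_tool", "arguments": {"rows": [[0, 0, 0, 0, 1], [0, 0, 0, 0, 1], [0, 0, 0, 0, 1]]}}

```text
clock: 4.35
tcp_pos: [0.5597, 0.0191, 0.1926]
ee_rot: [-0.0, -0.069, 0.998, -0.0]
wrist_force: [0.0, -0.3, -0.9]
opening: 0.0384
```

```bash
python3 - <<'E'
from h import *
p=from_rack([[-.123,0,.194]])[0]; plan(p,np.degrees(RK[2])+180)
c=camera("wrist"); save(c,"w3.png")
E
```

```text
tcp [0.5597 0.0191 0.1926] yawx -172.07 tilt [-0.001 -0.001 -1.   ] shift [-0.0016  0.0014 -0.0028] turn 0.0006 dist 0.002 open 0.0384 t 4.35 j [ 0.01  0.32  1.65 -0.    1.17 -1.7 ] F [ 0.  -0.3 -0.9]
```

View pics/w3.png

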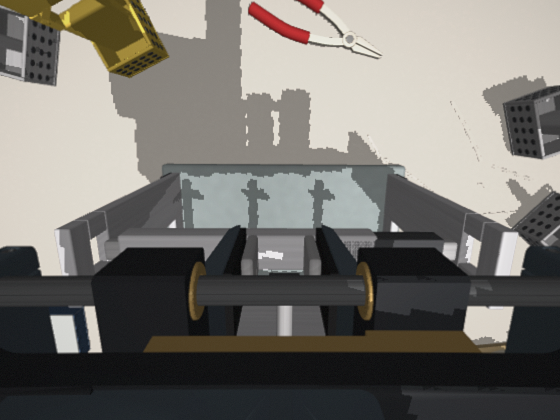

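{"name": "servo_tool", "arguments": {"rows": [[0, 0, -0.02, 0, 1], [0, 0, -0.05, 0, 1], [0, 0, -0.1, 0, 1], [0, 0, -0.16, 0, 1], [0, 0, -0.2, 0, 1]]}}

```text
clock: 4.9
tcp_pos: [0.5604, 0.0194, 0.2957]
ee_rot: [0.001, -0.069, 0.998, -0.0]
wrist_force: [-0.3, 0.4, -3.1]
opening: 0.0378
```

```bash
python3 - <<'E'
from h import *
for i in range(3): c=camera("wrist"); 
save(c,"w4.png")
p=from_rack([[-.215,0.025,.29]])[0]; plan(p,np.degrees(RK[2])+180)
E
```

```text
tcp [0.5604 0.0194 0.2944] yawx -172.07 tilt [ 0.003  0.    -1.   ] shift [0.1837 0.0517 0.0081] turn 0.0006 dist 0.096 open 0.0379 t 5.05 j [ 0.01  0.26  1.48  0.    1.4  -1.7 ] F [ 0.2 -0.4 -2.8]
```

View pics/w4.png

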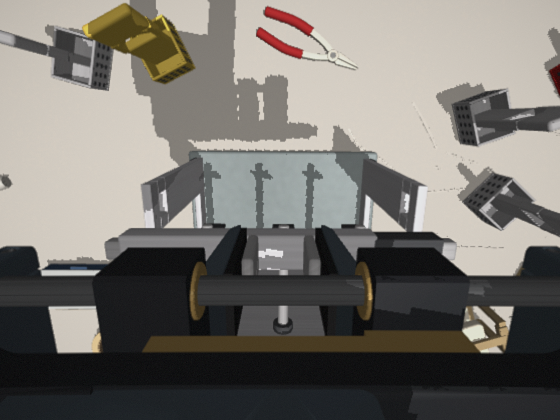

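{"name": "servo_tool", "arguments": {"rows": [[0.09, 0.025, 0, 0, 1], [0.183, 0.051, 0, 0, 1], [0.183, 0.051, 0.09, 0, 1], [0.183, 0.051, 0.18, 0, 1], [0.183, 0.051, 0.28, 0, 1]]}}

```text
clock: 5.55
tcp_pos: [0.4649, 0.0321, 0.1514]
ee_rot: [0.001, -0.069, 0.998, 0.0]
wrist_force: [1.0, 0.2, -3.0]
opening: 0.0376
```

```bash
python3 - <<'E'
from h import *
for i in range(4): c=camera("wrist"); 
save(c,"w5.png")
p=from_rack([[-.215,0.025,.037]])[0]; plan(p,np.degrees(RK[2])+180)
E
```

```text
tcp [0.4653 0.032  0.1525] yawx -172.08 tilt [-0.003 -0.    -1.   ] shift [-0.0018  0.0004  0.2311] turn 0.0006 dist 0.116 open 0.0376 t 5.75 j [ 0.04  0.22  1.92  0.    1.01 -1.67] F [ 0.1  0.1 -1.2]
```

View pics/w5.png

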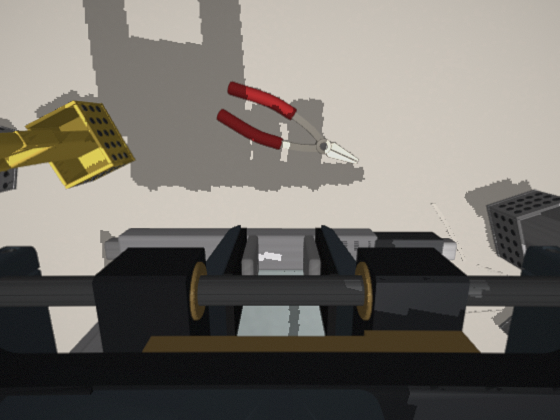

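{"name": "servo_tool", "arguments": {"rows": [[0, 0, 0.08, 0, 1], [0, 0, 0.15, 0, 1], [0, 0, 0.19, 0, 1], [0, 0, 0.215, 0, 1], [0, 0, 0.228, 0, 1]]}}

```text
clock: 6.25
tcp_pos: [0.468, 0.0321, 0.0401]
ee_rot: [0.002, -0.069, 0.998, 0.0]
wrist_force: [0.4, 0.2, -2.6]
opening: 0.0373
```

{"name": "servo_tool", "arguments": {"rows": [[0, 0, 0.002, 0, 1], [0, 0, 0.002, 0, 1]]}}

```text
clock: 6.45
tcp_pos: [0.4673, 0.0321, 0.0393]
ee_rot: [0.002, -0.069, 0.998, -0.0]
wrist_force: [0.4, 0.3, -2.7]
opening: 0.0382
```

```bash
python3 - <<'E'
from h import *
for i in range(2): c=camera("scene"); 
save(c,"s6.png",3,(180,150,380,320))
p=from_rack([[-.215,0.025,.037]])[0]; plan(p,np.degrees(RK[2])+180)
E
```

```text
tcp [0.4669 0.0321 0.0392] yawx -172.07 tilt [ 0.003  0.    -1.   ] shift [0.002  0.0007 0.0044] turn 0.0006 dist 0.002 open 0.0378 t 6.55 j [ 0.04  0.37  2.06  0.    0.71 -1.67] F [ 0.2 -0.3 -2.1]
```

View pics/s6.png

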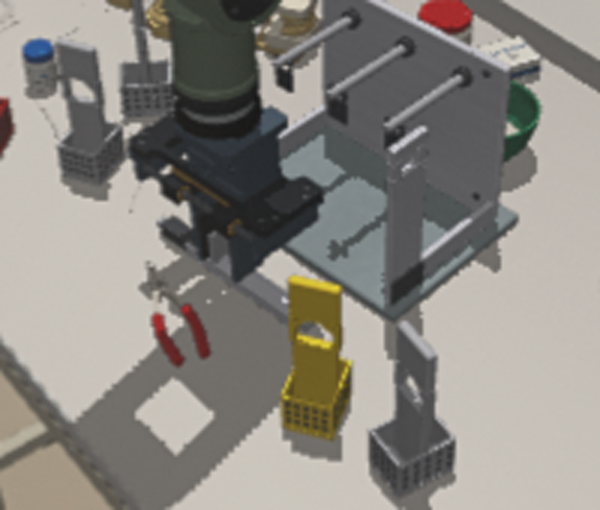

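{"name": "servo_tool", "arguments": {"rows": [[0, 0, 0.004, 0, 1], [0, 0, 0.007, 0, 1], [0, 0, 0.007, 0, 1], [0, 0, 0.007, 0, 1]]}}

```text
clock: 6.95
tcp_pos: [0.4662, 0.032, 0.035]
ee_rot: [0.001, -0.069, 0.998, 0.0]
wrist_force: [-0.5, -1.0, 5.0]
opening: 0.0377
```

Contact with the table. Open and back off.

{"name": "servo_tool", "arguments": {"rows": [[0, 0, -0.001, 0, 0.6], [0, 0, -0.001, 0, 0.3], [0, 0, -0.001, 0, 0], [0, 0, -0.001, 0, 0], [0, 0, -0.001, 0, 0]]}}

```text
clock: 7.45
tcp_pos: [0.4658, 0.0319, 0.0349]
ee_rot: [0.0, -0.069, 0.998, -0.0]
wrist_force: [0.6, -0.1, 0.3]
opening: 0.0663
```

{"name": "servo_tool", "arguments": {"rows": [[0, 0, 0, 0, 0], [0, 0, -0.05, 0, 0], [0, 0, -0.15, 0, 0], [0, 0, -0.25, 0, 0], [0, 0, -0.35, 0, 0]]}}

```text
clock: 7.95
tcp_pos: [0.4653, 0.0316, 0.2117]
ee_rot: [-0.0, -0.069, 0.998, -0.0]
wrist_force: [1.2, -0.5, 0.2]
opening: 0.0915
```

```bash
python3 - <<'E'
from h import *
for i in range(3): c=camera("wrist")
save(c,"w7.png")
P,_=cloud(c); k=to_rack(P); m=(abs(k[:,0]+.215)<.04)&(abs(k[:,1]-.025)<.13)&(k[:,2]>.006)&(k[:,2]<.07); k=k[m]
print(np.round(np.percentile(k,[1,50,99],axis=0),4).tolist())
t=k[k[:,2]>.03]
for q in (1,-1):
    w=t[(t[:,1]-.025)*q>0]; print(len(w),np.round(np.percentile(w,[2,50,98],axis=0),4).tolist())
t=camera("top"); s=camera("scene"); save(s,"s7.png",3,(180,150,380,320))
A=np.r_[cloud(t)[0],cloud(s)[0]]
for nm,x,y in [("A",.4538,.2611),("B",.5568,.3134),("C",.4551,-.2397)]:
    f,n=fitbask(A,x,y,.08); print(nm,np.round(f[0],4),f[1],n,round(f[2],4))
    f,n=fitbask(P,x,y,.08); print(nm,"wrist",np.round(f[0],4),f[1],n,round(f[2],4))
plan([.4551,-.2397,.3],80)
E
```

```text
[[-0.2251, -0.088, 0.0071], [-0.2146, 0.0177, 0.0156], [-0.2025, 0.1339, 0.0512]]
176 [[-0.2254, 0.0481, 0.0312], [-0.215, 0.0506, 0.0499], [-0.2029, 0.0539, 0.0518]]
173 [[-0.2253, -0.0072, 0.0327], [-0.2153, -0.004, 0.0501], [-0.203, -0.0018, 0.0519]]
A [0.4538 0.2613 0.4986 0.    ] 791 834 0.0012
A wrist [0.4545 0.2604 3.6391 0.    ] 4397 4613 0.0005
B [ 0.5568  0.3137 -0.5328  0.    ] 403 416 0.0015
B wrist [0.5568 0.3134 0.     0.    ] 0 0 nan
C [ 0.4551 -0.2395  3.0148  0.    ] 987 1191 0.0009
C wrist [ 0.4553 -0.2374  2.9235  0.    ] 1630 1758 0.0008
tcp [0.4651 0.0317 0.2093] yawx -172.08 tilt [-0.001 -0.    -1.   ] shift [ 0.0948 -0.535  -0.1812] turn 0.2998 dist 0.286 open 0.0912 t 8.2 j [ 0.04  0.16  1.83 -0.    1.15 -1.67] F [-0.4  0.2 -0.9]
  return _methods._mean(a, axis=axis, dtype=dtype,
  ret = ret.dtype.type(ret / rcount)
```

View pics/w7.png

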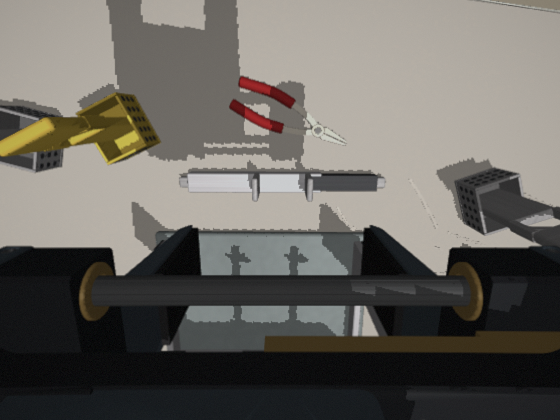

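View pics/s7.png

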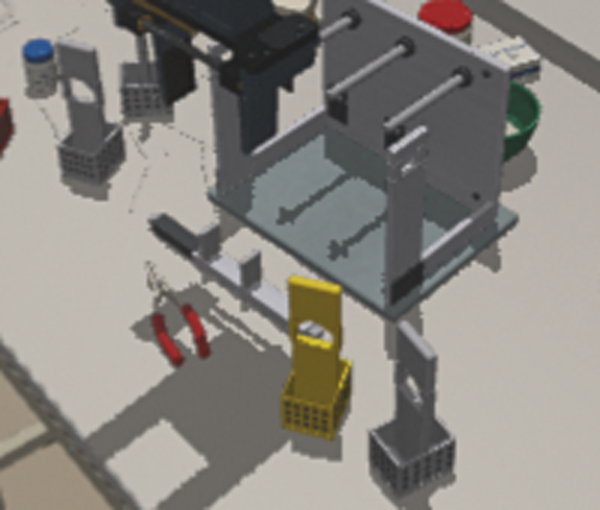

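{"name": "servo_tool", "arguments": {"rows": [[0.0, -0.05, -0.08, 0.02, 0], [0.05, -0.15, -0.16, 0.05, 0], [0.07, -0.25, -0.18, 0.07, 0], [0.08, -0.34, -0.18, 0.095, 0], [0.09, -0.43, -0.18, 0.119, 0]]}}

```text
clock: 8.7
tcp_pos: [0.4498, -0.18, 0.2986]
ee_rot: [-0.001, 0.292, 0.956, 0.0]
wrist_force: [0.9, 1.0, -0.7]
opening: 0.0913
```

```bash
python3 - <<'E'
from h import *
plan([.455,-.239,.3],82.8)
E
```

```text
tcp [ 0.4498 -0.18    0.2986] yawx 146.02 tilt [-0.002  0.001 -1.   ] shift [-0.0746 -0.092  -0.0029] turn 0.1756 dist 0.059 open 0.0913 t 8.7 j [-0.4   0.14  1.63 -0.    1.38 -1.38] F [ 0.9  1.  -0.7]
```

{"name": "servo_tool", "arguments": {"rows": [[-0.07, -0.09, 0, 0.023, 0], [-0.07, -0.09, 0, 0.046, 0], [-0.07, -0.09, 0, 0.069, 0], [-0.07, -0.09, 0, 0.092, 0], [-0.07, -0.09, 0, 0.115, 0]]}}

```text
clock: 9.2
tcp_pos: [0.454, -0.2353, 0.2969]
ee_rot: [-0.003, 0.612, 0.791, -0.001]
wrist_force: [-0.5, 1.1, -1.2]
opening: 0.0915
```

```bash
python3 - <<'E'
from h import *
c=camera("wrist"); save(c,"w8.png")
P,_=cloud(c)
f,n=fitbask(P,.455,-.239,.08); print("wrist",np.round(f[0],4),f[1],n,round(f[2],4))
plan([.455,-.239,.3],82.8)
E
```

```text
wrist [ 0.4558 -0.2392 -0.1517  0.    ] 1436 1592 0.0006
tcp [ 0.454  -0.2352  0.2969] yawx 104.36 tilt [-0.005  0.003 -1.   ] shift [-0.0079 -0.0001 -0.0061] turn 0.0599 dist 0.005 open 0.0912 t 9.25 j [-0.5   0.18  1.58 -0.    1.39 -0.75] F [-0.9 -0.2  0.3]
```

View pics/w8.png

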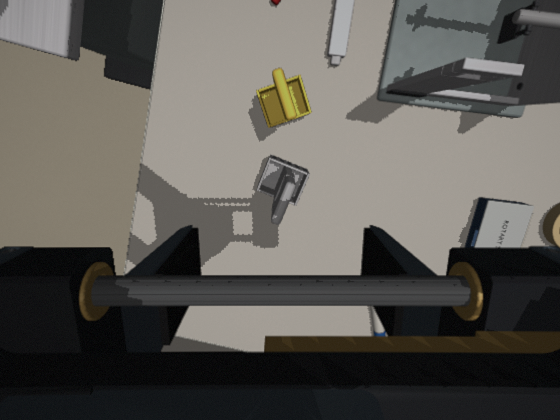

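{"name": "servo_tool", "arguments": {"rows": [[-0.008, 0.002, 0.05, 0.023, 0], [-0.008, 0.002, 0.1, 0.046, 0], [-0.008, 0.002, 0.14, 0.062, 0], [-0.008, 0.002, 0.14, 0.062, 0], [-0.008, 0.002, 0.14, 0.062, 0]]}}

```text
clock: 9.75
tcp_pos: [0.4565, -0.2387, 0.2289]
ee_rot: [-0.001, 0.75, 0.661, -0.0]
wrist_force: [0.4, -0.9, 0.8]
opening: 0.0914
```

```bash
python3 - <<'E'
from h import *
for i in range(3):c=camera("wrist"); 
save(c,"w9.png")
P,_=cloud(c)
f,n=fitbask(P,.455,-.239,.08); print("wrist",np.round(f[0],4),f[1],n,round(f[2],4))
plan([.4555,-.2393,.133],81.7)
E
```

```text
wrist [ 0.4563 -0.239  -0.1259  0.    ] 1947 2282 0.0008
tcp [ 0.4574 -0.2391  0.2307] yawx 82.73 tilt [ 0.002 -0.001 -1.   ] shift [-0.0007 -0.0041  0.1953] turn 0.0028 dist 0.098 open 0.091 t 9.9 j [-0.5   0.22  1.69  0.    1.22 -0.38] F [0.5 0.2 0.5]
```

View pics/w9.png

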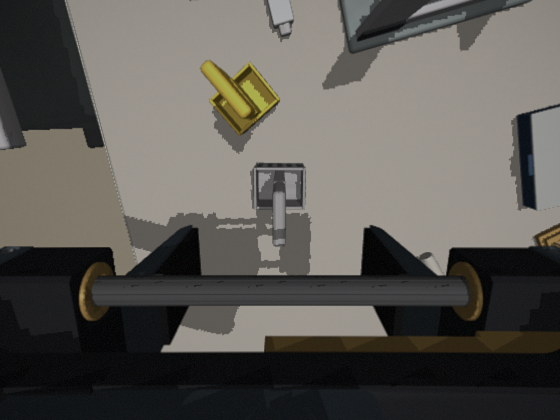

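{"name": "servo_tool", "arguments": {"rows": [[0, -0.003, 0.08, 0.001, 0], [0, -0.003, 0.14, 0.001, 0], [0, -0.003, 0.18, 0.001, 0], [0, -0.003, 0.195, 0.001, 0], [0, -0.003, 0.195, 0.001, 0.5]]}}

```text
clock: 10.4
tcp_pos: [0.4554, -0.2386, 0.1322]
ee_rot: [-0.0, 0.753, 0.658, -0.0]
wrist_force: [-0.7, -0.4, 1.2]
opening: 0.0858
```

{"name": "servo_tool", "arguments": {"rows": [[0, 0, 0, 0, 1], [0, 0, 0, 0, 1], [0, 0, 0, 0, 1], [0, 0, 0, 0, 1], [0, 0, 0, 0, 1]]}}

```text
clock: 10.9
tcp_pos: [0.4555, -0.2387, 0.1326]
ee_rot: [0.0, 0.753, 0.658, 0.0]
wrist_force: [0.1, 0.3, 0.9]
opening: 0.0463
```

{"name": "servo_tool", "arguments": {"rows": [[0, 0, 0, 0, 1], [0, 0, 0, 0, 1], [0, 0, 0, 0, 1]]}}

```text
clock: 11.2
tcp_pos: [0.4554, -0.2386, 0.1322]
ee_rot: [-0.0, 0.753, 0.658, 0.0]
wrist_force: [0.1, -0.0, 0.7]
opening: 0.0218
```

```bash
python3 - <<'E'
from h import *
c=camera("wrist"); 
save(c,"w10.png")
plan([.4555,-.2393,.133],81.7)
E
```

```text
tcp [ 0.4554 -0.2386  0.1322] yawx 82.27 tilt [-0.  0. -1.] shift [-0.0013  0.0004 -0.0015] turn 0.0016 dist 0.001 open 0.0181 t 11.25 j [-0.51  0.31  1.84  0.    0.99 -0.37] F [ 0.4 -0.5 -0.6]
```

View pics/w10.png

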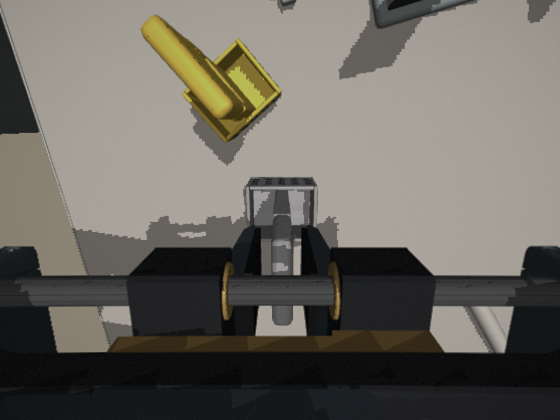

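{"name": "servo_tool", "arguments": {"rows": [[0, 0, 0, 0, 1], [0, 0, 0, 0, 1], [0, 0, -0.04, 0, 1], [0, 0, -0.12, 0, 1], [0, 0, -0.22, 0, 1]]}}

```text
clock: 11.75
tcp_pos: [0.4538, -0.2378, 0.2411]
ee_rot: [-0.003, 0.753, 0.658, -0.001]
wrist_force: [1.4, -0.9, -3.1]
opening: 0.0095
```

{"name": "servo_tool", "arguments": {"rows": [[0, 0, -0.1, 0, 1], [0, 0, -0.2, -0.02, 1], [0, 0, -0.23, -0.043, 1], [0, 0, -0.23, -0.043, 1], [0, 0, -0.23, -0.043, 1]]}}

```text
clock: 12.25
tcp_pos: [0.4548, -0.2383, 0.3557]
ee_rot: [-0.001, 0.659, 0.752, -0.0]
wrist_force: [0.4, 0.1, -2.6]
opening: 0.0098
```

```bash
python3 - <<'E'
from h import *
print(np.degrees(RK[2])+90)
plan(from_rack([-.16,-.07,.36])[0],np.degrees(RK[2])+90)
c=camera("wrist"); 
save(c,"w11.png")
E
```

```text
97.7234710783635
tcp [ 0.4548 -0.2383  0.3557] yawx 97.58 tilt [-0.002  0.001 -1.   ] shift [ 0.3438  0.2039 -0.0085] turn -0.0004 dist 0.2 open 0.0098 t 12.25 j [-0.51  0.17  1.45  0.    1.52 -0.64] F [ 0.4  0.1 -2.6]
```

View pics/w11.png

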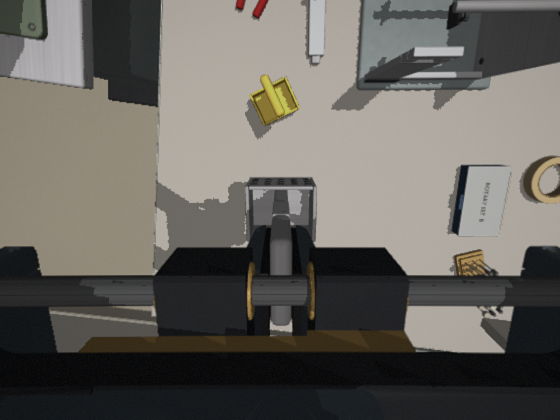

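{"name": "servo_tool", "arguments": {"rows": [[0.08, 0.05, -0.01, 0, 1], [0.16, 0.1, -0.01, 0, 1], [0.24, 0.14, -0.01, 0, 1], [0.31, 0.18, -0.01, 0, 1], [0.344, 0.204, -0.01, 0, 1]]}}

```text
clock: 12.8
tcp_pos: [0.5332, -0.0513, 0.3596]
ee_rot: [-0.002, 0.657, 0.754, -0.001]
wrist_force: [0.6, -0.8, -3.0]
opening: 0.0102
```

{"name": "servo_tool", "arguments": {"rows": [[0, 0, 0, 0, 1], [0, 0, 0, 0, 1]]}}

```text
clock: 13.0
tcp_pos: [0.5326, -0.0545, 0.3603]
ee_rot: [-0.002, 0.658, 0.753, -0.002]
wrist_force: [0.3, -1.1, -2.2]
opening: 0.0098
```

```bash
python3 - <<'E'
from h import *
plan(from_rack([-.16,-.07,.197])[0],np.degrees(RK[2])+90)
c=camera("wrist"); 
save(c,"w12.png")
s=camera("scene"); save(s,"s12.png",3,(200,100,400,260))
P=to_rack(cloud(s)[0]);m=(abs(P[:,1]+.07)<.05)&(abs(P[:,0]+.16)<.06)&(P[:,2]>.2)&(P[:,2]<.34)
f=fit(P[m],BASK,(-.16,-.07,0,.23),dz=True,band=.02);print(f)
P=to_rack(cloud(c)[0]);m=(abs(P[:,1]+.07)<.05)&(abs(P[:,0]+.16)<.06)&(P[:,2]>.2)&(P[:,2]<.34)
f=fit(P[m],BASK,(-.16,-.07,0,.23),dz=True,band=.02);print(f)
E
```

```text
tcp [ 0.5326 -0.0545  0.3603] yawx 97.74 tilt [-0.004 -0.    -1.   ] shift [-2.000e-04  2.500e-03  3.265e-01] turn 0.0 dist 0.163 open 0.0098 t 13.0 j [-0.12  0.21  1.4  -0.    1.54 -0.26] F [ 0.3 -1.1 -2.2]
(array([-1.61832536e-01, -7.26060737e-02, -5.35533624e-05,  2.26582980e-01]), 829, np.float64(0.0009026942459484204))
(array([-0.16106769, -0.07284628,  0.00027119,  0.23482263]), 3260, np.float64(0.000706318607501949))
```

View pics/w12.png

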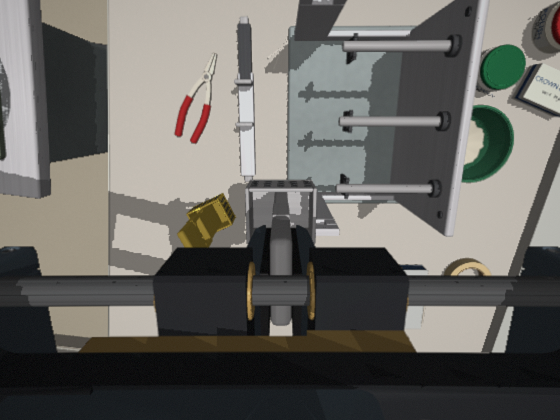

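View pics/s12.png

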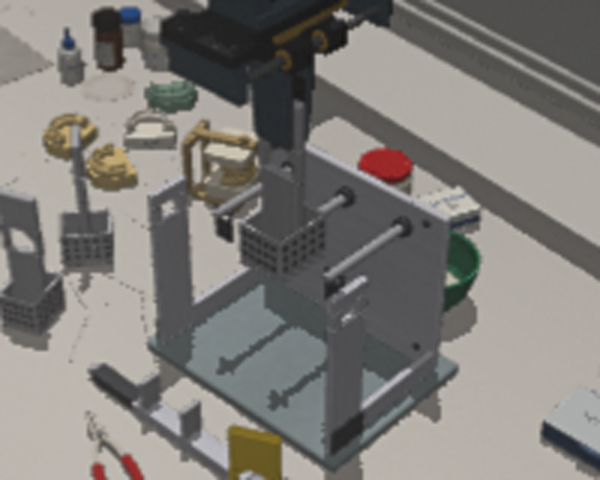

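{"name": "servo_tool", "arguments": {"rows": [[0.005, 0.003, 0.08, 0, 1], [0.005, 0.003, 0.16, 0, 1], [0.005, 0.003, 0.24, 0, 1], [0.005, 0.003, 0.3, 0, 1], [0.005, 0.003, 0.325, 0, 1]]}}

```text
clock: 13.6
tcp_pos: [0.5319, -0.0528, 0.1966]
ee_rot: [-0.003, 0.659, 0.753, -0.002]
wrist_force: [0.1, -0.1, -1.7]
opening: 0.0101
```

{"name": "servo_tool", "arguments": {"rows": [[0, 0, 0, 0, 1], [0, 0, 0, 0, 1]]}}

```text
clock: 13.8
tcp_pos: [0.5354, -0.0524, 0.2012]
ee_rot: [0.001, 0.658, 0.753, 0.001]
wrist_force: [0.5, 0.4, -2.0]
opening: 0.0095
```

```bash
cat >> h.py <<'E'
def held(c,x,y,z,yaw=0):
    P=to_rack(cloud(c)[0]);m=(abs(P[:,1]-y)<.033)&(abs(P[:,0]-x)<.045)&(P[:,2]>z-.02)&(P[:,2]<z+.12)
    f=fit(P[m],BASK,(x,y,yaw,z),dz=True,band=.015);print("basket in rack frame x,y,yaw,zbottom",np.round(f[0],4),f[1],round(f[2],4))
def tcpr():
    o=get_obs(); print("TCP rack",np.round(to_rack(o["tcp_pos"])[0],4),"F rack",np.round(o["wrist_force"],1),"open",round(o["opening"],4),"t",round(o["clock"],2))
E
python3 - <<'E'
from h import *
s=camera("scene"); save(s,"s13.png",4,(230,120,380,260))
c=camera("wrist"); save(c,"w13.png")
tcpr(); held(s,-.16,-.07,.065); held(c,-.16,-.07,.065)
plan(from_rack([-.05,-.0675,.197])[0],np.degrees(RK[2])+90)
E
```

```text
TCP rack [-0.1572 -0.0681  0.2018] F rack [ 0.4 -0.3 -3.3] open 0.0104 t 13.9
basket in rack frame x,y,yaw,zbottom [-0.1585 -0.0706 -0.0033  0.068 ] 656 0.0009
basket in rack frame x,y,yaw,zbottom [-0.157  -0.0711  0.0005  0.0763] 3298 0.0007
tcp [ 0.5357 -0.0522  0.2018] yawx 97.72 tilt [ 0.004 -0.    -1.   ] shift [0.0012 0.2144 0.0104] turn -0.0 dist 0.107 open 0.0104 t 13.9 j [-0.12  0.28  1.69  0.    1.17 -0.25] F [ 0.4 -0.3 -3.3]
```

View pics/s13.png

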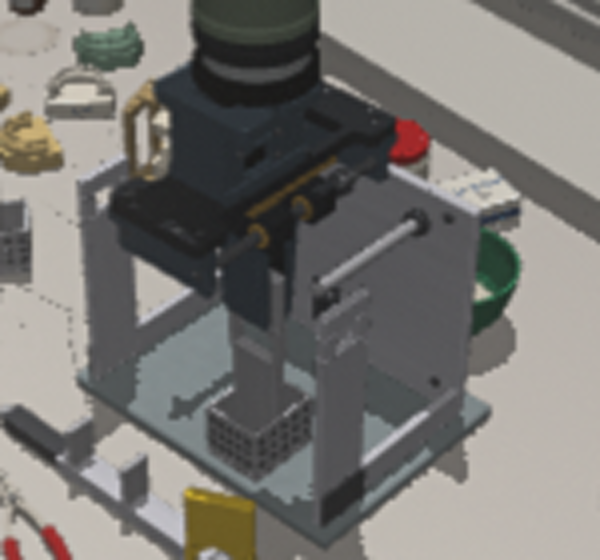

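View pics/w13.png

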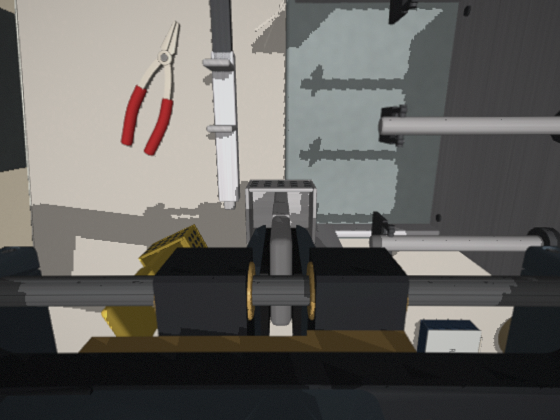

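{"name": "servo_tool", "arguments": {"rows": [[0.002, 0.03, 0.006, 0, 1], [0.002, 0.06, 0.006, 0, 1], [0.002, 0.08, 0.006, 0, 1], [0.002, 0.1, 0.006, 0, 1], [0.002, 0.12, 0.006, 0, 1]]}}

```text
clock: 14.4
tcp_pos: [0.5947, -0.0425, 0.1969]
ee_rot: [0.0, 0.658, 0.753, 0.0]
wrist_force: [0.2, -0.3, -2.8]
opening: 0.0097
```

```bash
python3 - <<'E'
from h import *
s=camera("scene"); save(s,"s14.png",4,(230,120,380,260))
c=camera("wrist"); save(c,"w14.png")
tcpr()
plan(from_rack([-.042,-.067,.198])[0],np.degrees(RK[2])+90)
E
```

```text
TCP rack [-0.0969 -0.0665  0.1967] F rack [-0.8 -0.2 -3. ] open 0.0098 t 14.5
tcp [ 0.5952 -0.0425  0.1967] yawx 97.77 tilt [ 0.001  0.    -1.   ] shift [-0.0012  0.1098 -0.0025] turn 0.0001 dist 0.055 open 0.0098 t 14.5 j [-0.09  0.37  1.56  0.    1.2  -0.23] F [-0.8 -0.2 -3. ]
```

View pics/s14.png

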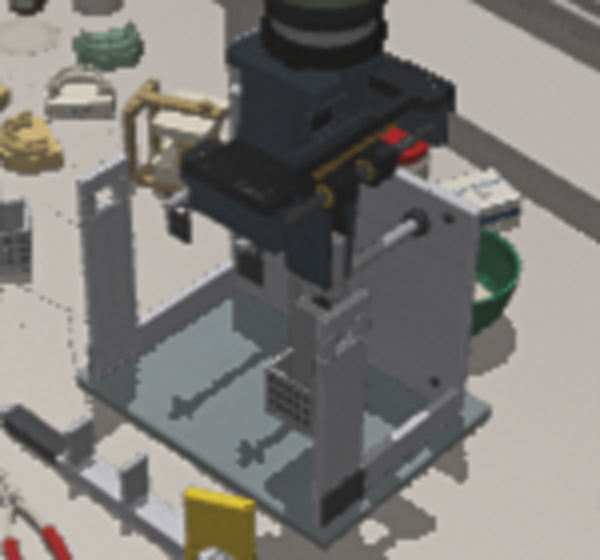

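View pics/w14.png

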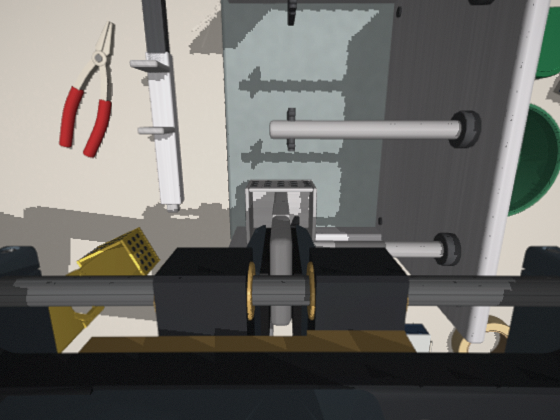

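{"name": "servo_tool", "arguments": {"rows": [[0, 0.025, 0, 0, 1], [0, 0.05, 0, 0, 1], [0, 0.075, 0, 0, 1], [0, 0.1, 0, 0, 1], [0, 0.114, 0, 0, 1]]}}

```text
clock: 15.0
tcp_pos: [0.6514, -0.0349, 0.1967]
ee_rot: [0.0, 0.658, 0.753, 0.0]
wrist_force: [-0.2, -0.5, -3.2]
opening: 0.01
```

{"name": "servo_tool", "arguments": {"rows": [[0, 0, 0, 0, 1], [0, 0, 0, 0, 1]]}}

```text
clock: 15.2
tcp_pos: [0.6498, -0.0351, 0.1966]
ee_rot: [-0.0, 0.658, 0.753, -0.0]
wrist_force: [-0.3, -0.3, -2.9]
opening: 0.01
```

```bash
python3 - <<'E'
from h import *
s=camera("scene"); save(s,"s15.png",4,(230,120,380,260))
c=camera("wrist"); save(c,"w15.png")
tcpr()
held(s,-.042,-.068,.065)
E
```

```text
TCP rack [-0.042  -0.0665  0.1968] F rack [ 0.8 -0.7 -2.9] open 0.0097 t 15.3
basket in rack frame x,y,yaw,zbottom [-0.0431 -0.0684 -0.0022  0.0628] 379 0.001
```

View pics/s15.png

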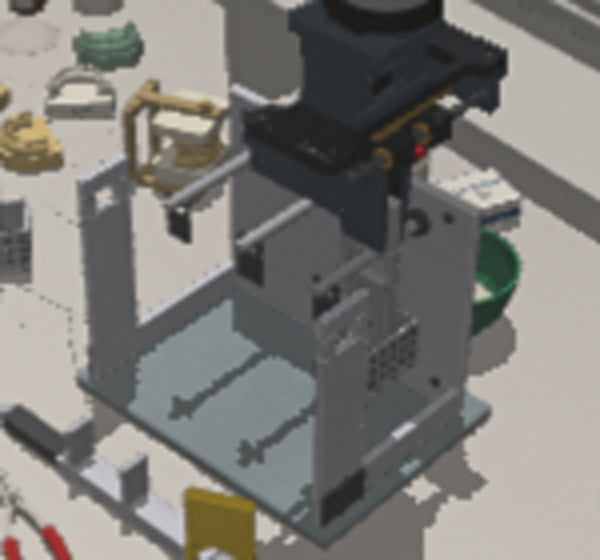

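View pics/w15.png

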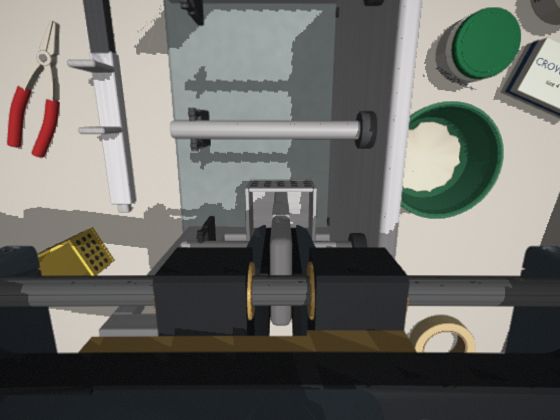

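{"name": "servo_tool", "arguments": {"rows": [[0, 0, 0.003, 0, 1], [0, 0, 0.006, 0, 1], [0, 0, 0.006, 0, 1], [0, 0, 0.006, 0, 1]]}}

```text
clock: 15.7
tcp_pos: [0.65, -0.0351, 0.1941]
ee_rot: [-0.0, 0.658, 0.753, -0.0]
wrist_force: [-1.5, 0.2, -1.0]
opening: 0.0096
```

{"name": "servo_tool", "arguments": {"rows": [[0, 0, 0.001, 0, 0.8], [0, 0, 0.001, 0, 0.62], [0, 0, 0.001, 0, 0.62], [0, 0, 0.001, 0, 0.62], [0, 0, 0.001, 0, 0.62]]}}

```text
clock: 16.2
tcp_pos: [0.6503, -0.035, 0.1933]
ee_rot: [0.0, 0.658, 0.753, 0.0]
wrist_force: [0.0, 0.3, -0.9]
opening: 0.0345
```

{"name": "servo_tool", "arguments": {"rows": [[0, 0, -0.03, 0, 0.62], [0, 0, -0.08, 0, 0.62], [0, 0, -0.16, 0, 0.62], [0, 0, -0.25, 0, 0.62], [0, 0, -0.33, 0, 0.62]]}}

```text
clock: 16.7
tcp_pos: [0.6501, -0.035, 0.3606]
ee_rot: [0.0, 0.658, 0.753, 0.0]
wrist_force: [1.0, -0.5, -0.2]
opening: 0.035
```

```bash
python3 - <<'E'
from h import *
s=camera("scene"); save(s,"s16.png",4,(230,120,380,260))
c=camera("wrist"); save(c,"w16.png")
tcpr()
held(s,-.042,-.07,.062);held(c,-.042,-.07,.062)
t=camera("top")
A=np.r_[cloud(t)[0],cloud(s)[0]]
for nm,x,y in [("A",.4538,.2611),("B",.5568,.3134)]:
    f,n=fitbask(A,x,y,.08); print(nm,np.round(f[0],4),f[1],n,round(f[2],4))
plan([.4542,.261,.3],90+28.4)
E
```

```text
TCP rack [-0.0395 -0.0668  0.3655] F rack [0.6 0.6 0.1] open 0.0348 t 16.8
basket in rack frame x,y,yaw,zbottom [-0.0429 -0.0701 -0.003   0.0608] 406 0.0011
basket in rack frame x,y,yaw,zbottom [-0.0419 -0.0705  0.0013  0.0686] 1046 0.0007
A [0.4537 0.2611 0.4772 0.    ] 793 840 0.0012
B [0.5566 0.3137 2.5821 0.    ] 548 569 0.0014
tcp [ 0.6512 -0.0351  0.362 ] yawx 97.75 tilt [ 0.007 -0.    -1.   ] shift [ 0.6401 -0.3115  0.1207] turn -0.0574 dist 0.361 open 0.0345 t 16.85 j [-0.07  0.4   1.11  0.    1.62 -0.21] F [-1.1  0.1 -0.4]
```

View pics/s16.png

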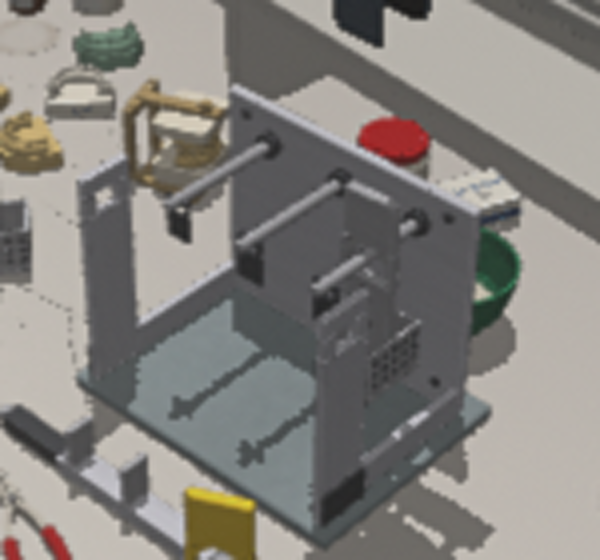

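View pics/w16.png

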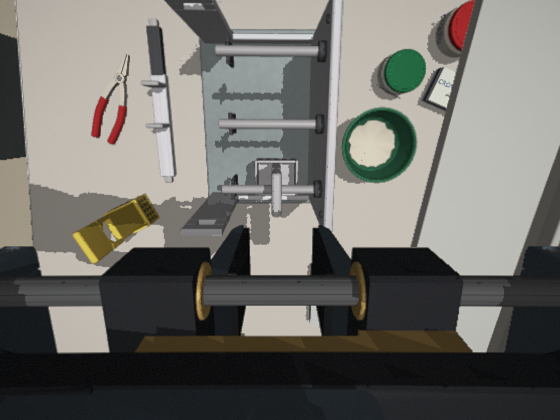

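{"name": "servo_tool", "arguments": {"rows": [[0.08, -0.04, 0, -0.01, 0.45], [0.17, -0.08, 0, -0.03, 0.45], [0.26, -0.12, 0.02, -0.05, 0.45], [0.35, -0.165, 0.05, -0.057, 0.45], [0.44, -0.21, 0.08, -0.057, 0.45]]}}

```text
clock: 17.35
tcp_pos: [0.5175, 0.1658, 0.3179]
ee_rot: [-0.001, 0.513, 0.858, -0.001]
wrist_force: [0.7, 1.4, -0.6]
opening: 0.0505
```

{"name": "servo_tool", "arguments": {"rows": [[0.05, -0.08, 0.02, 0, 0.45], [0.12, -0.15, 0.04, 0, 0.45], [0.13, -0.18, 0.04, 0, 0.45], [0.13, -0.18, 0.04, 0, 0.45], [0.13, -0.18, 0.04, 0, 0.45]]}}

```text
clock: 17.85
tcp_pos: [0.4102, 0.1792, 0.2998]
ee_rot: [0.001, 0.513, 0.858, 0.0]
wrist_force: [1.1, -0.7, -0.7]
opening: 0.0499
```

```bash
python3 - <<'E'
from h import *
for i in range(2): c=camera("wrist")
save(c,"w17.png")
P,_=cloud(c)
f,n=fitbask(P,.454,.261,.08); print("wrist",np.round(f[0],4),f[1],n,round(f[2],4))
plan([.454,.261,.23],118.4)
E
```

```text
wrist [0.4542 0.261  0.4816 0.    ] 1806 1876 0.0003
tcp [0.4108 0.1791 0.2998] yawx 118.21 tilt [ 0.001  0.    -1.   ] shift [0.1035 0.1534 0.1396] turn -0.0005 dist 0.116 open 0.0498 t 17.95 j [ 0.39  0.08  1.7  -0.    1.37 -0.11] F [-0.6 -0.5 -0.2]
```

View pics/w17.png

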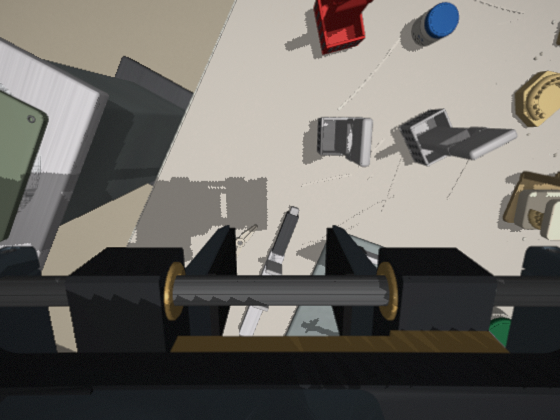

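{"name": "servo_tool", "arguments": {"rows": [[0.06, 0.08, 0, 0, 0.45], [0.103, 0.153, 0, 0.002, 0.45], [0.103, 0.153, 0.07, 0.002, 0.45], [0.103, 0.153, 0.12, 0.002, 0.45], [0.103, 0.153, 0.14, 0.002, 0.45]]}}

```text
clock: 18.45
tcp_pos: [0.4525, 0.2603, 0.2267]
ee_rot: [-0.001, 0.519, 0.855, -0.002]
wrist_force: [-0.8, 0.1, 0.0]
opening: 0.0503
```

```bash
python3 - <<'E'
from h import *
for i in range(4): c=camera("wrist")
save(c,"w18.png")
P,_=cloud(c)
f,n=fitbask(P,.454,.261,.08); print("wrist",np.round(f[0],4),f[1],n,round(f[2],4))
plan([.4541,.261,.133],117.6)
E
```

```text
wrist [0.4537 0.2612 0.4877 0.    ] 1946 1946 0.0008
tcp [0.4534 0.261  0.2307] yawx 117.5 tilt [ 0.002  0.001 -1.   ] shift [-0.0006  0.0009  0.1955] turn -0.0003 dist 0.098 open 0.0504 t 18.65 j [0.5  0.24 1.68 0.   1.23 0.02] F [ 0.3 -0.2  0.6]
```

View pics/w18.png

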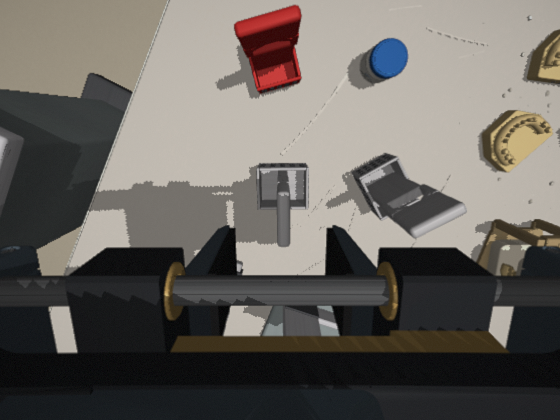

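{"name": "servo_tool", "arguments": {"rows": [[0, 0.001, 0.08, 0, 0.45], [0, 0.001, 0.14, 0, 0.45], [0, 0.001, 0.18, 0, 0.45], [0, 0.001, 0.195, 0, 0.45], [0, 0.001, 0.195, 0, 1]]}}

```text
clock: 19.15
tcp_pos: [0.4533, 0.2612, 0.1328]
ee_rot: [0.0, 0.519, 0.855, 0.0]
wrist_force: [-0.0, 0.7, 0.8]
opening: 0.0447
```

{"name": "servo_tool", "arguments": {"rows": [[0, 0, 0, 0, 1], [0, 0, 0, 0, 1], [0, 0, 0, 0, 1], [0, 0, 0, 0, 1], [0, 0, 0, 0, 1]]}}

```text
clock: 19.65
tcp_pos: [0.453, 0.2612, 0.1327]
ee_rot: [0.0, 0.518, 0.855, 0.0]
wrist_force: [1.0, 0.7, 0.3]
opening: 0.01
```

{"name": "servo_tool", "arguments": {"rows": [[0, 0, 0, 0, 1], [0, 0, -0.04, 0, 1], [0, 0, -0.14, 0, 1], [0, 0, -0.24, 0, 1], [0, 0, -0.34, 0.02, 1]]}}

```text
clock: 20.15
tcp_pos: [0.452, 0.2607, 0.3034]
ee_rot: [-0.0, 0.572, 0.82, -0.001]
wrist_force: [0.7, 1.2, -1.6]
opening: 0.0097
```

```bash
python3 - <<'E'
from h import *
plan(from_rack([-.16,0.0,.36])[0],np.degrees(RK[2])+90)
c=camera("wrist"); 
save(c,"w19.png")
E
```

```text
tcp [0.452  0.2607 0.3034] yawx 110.17 tilt [-0.002 -0.001 -1.   ] shift [-0.511  -0.0351 -0.113 ] turn 0.0346 dist 0.262 open 0.0097 t 20.15 j [0.5  0.2  1.54 0.   1.4  0.15] F [ 0.7  1.2 -1.6]
```

View pics/w19.png

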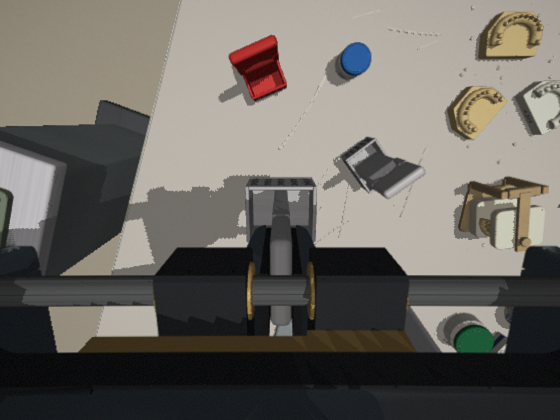

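{"name": "servo_tool", "arguments": {"rows": [[0, 0, -0.09, 0.015, 1], [-0.1, 0, -0.113, 0.034, 1], [-0.2, -0.01, -0.113, 0.034, 1], [-0.3, -0.02, -0.113, 0.034, 1], [-0.4, -0.03, -0.113, 0.034, 1]]}}

```text
clock: 20.7
tcp_pos: [0.5075, 0.0686, 0.3581]
ee_rot: [-0.0, 0.655, 0.756, -0.0]
wrist_force: [1.0, 0.4, -3.1]
opening: 0.0097
```

```bash
python3 - <<'E'
from h import *
plan(from_rack([-.16,0.0,.36])[0],np.degrees(RK[2])+90)
E
```

```text
tcp [0.5075 0.0686 0.3581] yawx 98.17 tilt [-0.001 -0.    -1.   ] shift [-0.1109  0.0168 -0.0039] turn 0.0013 dist 0.056 open 0.0097 t 20.7 j [ 0.11  0.16  1.45  0.    1.53 -0.03] F [ 1.   0.4 -3.1]
```

{"name": "servo_tool", "arguments": {"rows": [[-0.07, 0.01, 0, 0.001, 1], [-0.105, 0.016, 0, 0.001, 1], [-0.105, 0.016, 0, 0.001, 1], [-0.105, 0.016, 0, 0.001, 1]]}}

```text
clock: 21.1
tcp_pos: [0.5227, 0.0196, 0.358]
ee_rot: [-0.001, 0.658, 0.753, -0.0]
wrist_force: [0.5, 0.7, -2.0]
opening: 0.0102
```

```bash
python3 - <<'E'
from h import *
s=camera("scene"); c=camera("wrist"); save(c,"w20.png")
tcpr(); held(s,-.16,0,.228); held(c,-.16,0,.228)
plan(from_rack([-.16,0.0,.2])[0],np.degrees(RK[2])+90)
E
```

```text
TCP rack [-0.1604  0.0057  0.3584] F rack [-0.1 -0.4 -1.7] open 0.0099 t 21.2
basket in rack frame x,y,yaw,zbottom [-0.1615  0.0067 -0.0025  0.2237] 789 0.001
basket in rack frame x,y,yaw,zbottom [-0.1607  0.0063 -0.0007  0.2323] 3761 0.0009
tcp [0.5226 0.0205 0.3584] yawx 97.82 tilt [-0.001  0.001 -1.   ] shift [-0.0116  0.001   0.3169] turn 0.0003 dist 0.159 open 0.0099 t 21.2 j [ 0.02  0.18  1.43  0.    1.53 -0.12] F [-0.1 -0.4 -1.7]
```

View pics/w20.png

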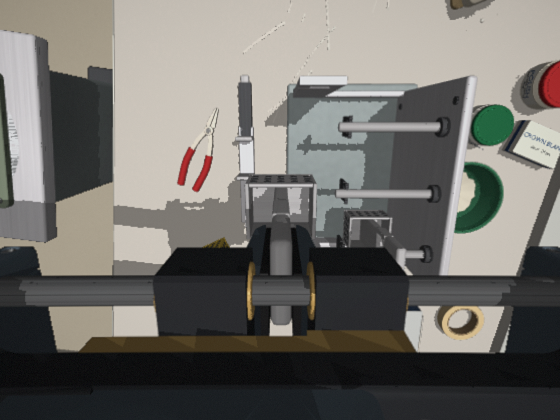

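{"name": "servo_tool", "arguments": {"rows": [[-0.013, 0.001, 0.08, 0, 1], [-0.013, 0.001, 0.16, 0, 1], [-0.013, 0.001, 0.24, 0, 1], [-0.013, 0.001, 0.3, 0, 1], [-0.013, 0.001, 0.319, 0, 1]]}}

```text
clock: 21.7
tcp_pos: [0.5219, 0.0143, 0.1961]
ee_rot: [-0.003, 0.657, 0.754, -0.002]
wrist_force: [-1.0, 1.1, -2.6]
opening: 0.0099
```

{"name": "servo_tool", "arguments": {"rows": [[0, 0, 0, 0, 1], [0, 0, 0, 0, 1], [0, 0, 0, 0, 1]]}}

```text
clock: 22.0
tcp_pos: [0.5257, 0.0134, 0.2013]
ee_rot: [0.002, 0.658, 0.753, 0.001]
wrist_force: [0.3, -0.5, -2.2]
opening: 0.0098
```

```bash
python3 - <<'E'
from h import *
s=camera("scene"); save(s,"s21.png",4,(230,120,380,260));c=camera("wrist")
tcpr(); held(s,-.16,0,.066); held(c,-.16,0,.066)
plan(from_rack([-.042,0,.1985])[0],np.degrees(RK[2])+90)
E
```

```text
TCP rack [-0.1587 -0.0019  0.2009] F rack [ 0.1  0.  -2.8] open 0.0102 t 22.1
basket in rack frame x,y,yaw,zbottom [-0.1588 -0.0002 -0.001   0.0674] 622 0.001
basket in rack frame x,y,yaw,zbottom [-0.1584 -0.001   0.0016  0.0752] 3666 0.0008
tcp [0.5253 0.0132 0.2009] yawx 97.75 tilt [ 0.003  0.    -1.   ] shift [0.0037 0.2335 0.0055] turn 0.0001 dist 0.117 open 0.0102 t 22.1 j [ 0.    0.26  1.72  0.    1.16 -0.13] F [ 0.1  0.  -2.8]
```

View pics/s21.png

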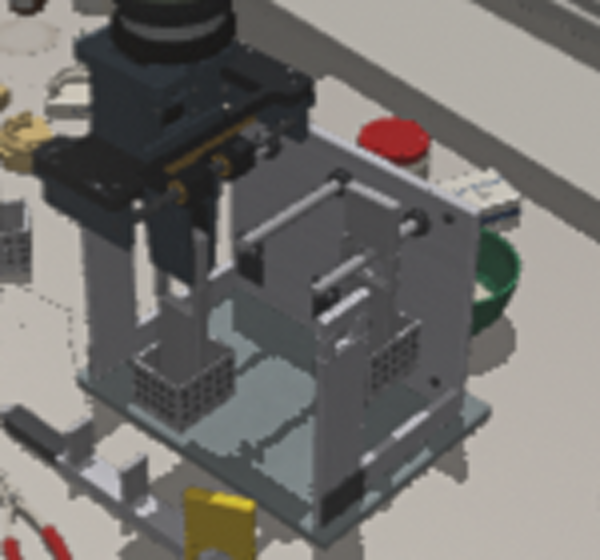

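{"name": "servo_tool", "arguments": {"rows": [[0.001, 0.03, 0.005, 0, 1], [0.001, 0.06, 0.005, 0, 1], [0.001, 0.08, 0.005, 0, 1], [0.001, 0.105, 0.005, 0, 1], [0.001, 0.13, 0.005, 0, 1]]}}

```text
clock: 22.6
tcp_pos: [0.5898, 0.0225, 0.1967]
ee_rot: [-0.0, 0.658, 0.753, 0.0]
wrist_force: [0.3, 0.2, -2.2]
opening: 0.0098
```

{"name": "servo_tool", "arguments": {"rows": [[0, 0.025, 0, 0, 1], [0, 0.05, 0, 0, 1], [0, 0.075, 0, 0, 1], [0, 0.103, 0, 0, 1], [0, 0.103, 0, 0, 1]]}}

```text
clock: 23.1
tcp_pos: [0.6418, 0.0295, 0.1963]
ee_rot: [0.0, 0.658, 0.753, 0.0]
wrist_force: [0.8, 0.1, -2.9]
opening: 0.0097
```

```bash
python3 - <<'E'
from h import *
s=camera("scene"); save(s,"s22.png",4,(230,120,380,260));c=camera("wrist");save(c,"w22.png")
tcpr(); held(s,-.042,0,.064)
E
```

```text
TCP rack [-0.0432 -0.0013  0.1963] F rack [-0.6 -1.2 -2.5] open 0.0101 t 23.2
basket in rack frame x,y,yaw,zbottom [-0.0419 -0.0003 -0.0048  0.0617] 463 0.0011
```

View pics/s22.png

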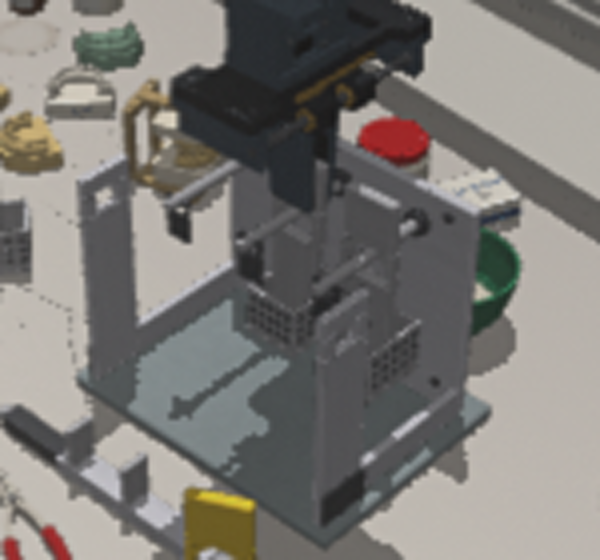

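View pics/w22.png

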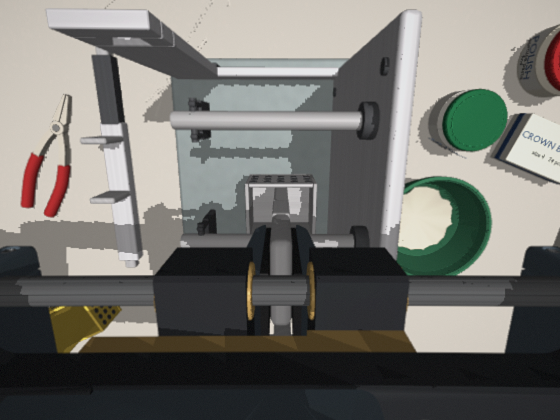

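Flap down behind the eye (scene crop 250,265; wrist 208,220). Lower and release.

{"name": "servo_tool", "arguments": {"rows": [[0, 0, 0.003, 0, 1], [0, 0, 0.005, 0, 1], [0, 0, 0.005, 0, 1], [0, 0, 0.005, 0, 1]]}}

```text
clock: 23.6
tcp_pos: [0.6393, 0.0292, 0.1946]
ee_rot: [-0.0, 0.658, 0.753, -0.0]
wrist_force: [-1.2, 0.4, -0.6]
opening: 0.01
```

{"name": "servo_tool", "arguments": {"rows": [[0, 0, 0.001, 0, 0.8], [0, 0, 0.001, 0, 0.62], [0, 0, 0.001, 0, 0.62], [0, 0, 0.001, 0, 0.62], [0, 0, 0.001, 0, 0.62]]}}

```text
clock: 24.1
tcp_pos: [0.6398, 0.0293, 0.1939]
ee_rot: [0.0, 0.658, 0.753, 0.0]
wrist_force: [-0.2, 0.4, 0.3]
opening: 0.0346
```

{"name": "servo_tool", "arguments": {"rows": [[0, 0, -0.03, 0, 0.62], [0, 0, -0.08, 0, 0.62], [0, 0, -0.16, 0, 0.62], [0, 0, -0.25, 0, 0.62], [0, 0, -0.33, 0, 0.62]]}}

```text
clock: 24.6
tcp_pos: [0.6397, 0.0293, 0.3611]
ee_rot: [0.0, 0.658, 0.753, 0.0]
wrist_force: [1.7, -0.2, 1.5]
opening: 0.0347
```

```bash
python3 - <<'E'
from h import *
s=camera("scene"); save(s,"s23.png",4,(230,120,380,260))
c=camera("wrist"); save(c,"w23.png")
tcpr()
held(s,-.042,0,.062);held(c,-.042,0,.062)
t=camera("top")
A=np.r_[cloud(t)[0],cloud(s)[0]]
for nm,x,y in [("B",.5568,.3134)]:
    f,n=fitbask(A,x,y,.08); print(nm,np.round(f[0],4),f[1],n,round(f[2],4), np.degrees(f[0][2]))
plan([.5567,.3136,.36],90-32)
E
```

```text
TCP rack [-0.0412 -0.0015  0.366 ] F rack [ 0.5  0.5 -0.3] open 0.0347 t 24.7
basket in rack frame x,y,yaw,zbottom [-0.0446  0.0001 -0.0057  0.0598] 489 0.0011
basket in rack frame x,y,yaw,zbottom [-0.044  -0.0007  0.      0.0687] 1132 0.0008
B [0.5565 0.3135 2.5866 0.    ] 552 576 0.0014 148.20240929211198
tcp [0.6408 0.0293 0.3624] yawx 97.75 tilt [ 0.007  0.    -1.   ] shift [ 0.586  -0.09    0.0038] turn 0.1104 dist 0.296 open 0.0348 t 24.75 j [ 0.03  0.38  1.14  0.    1.61 -0.11] F [-0.3  0.1  0.6]
```

View pics/s23.png

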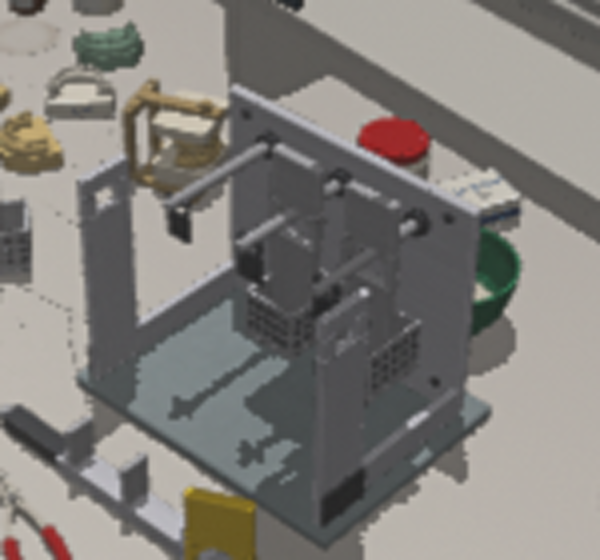

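{"name": "servo_tool", "arguments": {"rows": [[0.09, -0.01, 0, 0.02, 0.45], [0.19, -0.03, 0, 0.043, 0.45], [0.29, -0.045, 0, 0.066, 0.45], [0.39, -0.06, 0, 0.09, 0.45], [0.48, -0.07, 0, 0.109, 0.45]]}}

```text
clock: 25.25
tcp_pos: [0.5719, 0.262, 0.3572]
ee_rot: [-0.0, 0.874, 0.486, -0.001]
wrist_force: [-0.3, 0.6, 0.6]
opening: 0.0504
```

```bash
python3 - <<'E'
from h import *
plan([.5565,.3135,.30],90-31.8)
E
```

```text
tcp [0.5719 0.262  0.3572] yawx 58.16 tilt [-0.002 -0.001 -1.   ] shift [ 0.0714 -0.0803  0.1144] turn -0.0001 dist 0.078 open 0.0504 t 25.25 j [ 0.41  0.37  1.18 -0.    1.6   0.97] F [-0.3  0.6  0.6]
```

{"name": "servo_tool", "arguments": {"rows": [[0.071, -0.08, 0.05, 0, 0.45], [0.071, -0.08, 0.1, 0, 0.45], [0.071, -0.08, 0.114, 0, 0.45], [0.071, -0.08, 0.114, 0, 0.45], [0.071, -0.08, 0.114, 0, 0.45]]}}

```text
clock: 25.75
tcp_pos: [0.5584, 0.311, 0.3025]
ee_rot: [0.0, 0.873, 0.488, 0.0]
wrist_force: [0.3, -0.1, -0.3]
opening: 0.05
```

```bash
python3 - <<'E'
from h import *
c=camera("wrist");c=camera("wrist")
save(c,"w24.png")
P,_=cloud(c)
f,n=fitbask(P,.5565,.3135,.08); print("wrist",np.round(f[0],4),f[1],n,round(f[2],4),np.degrees(f[0][2]))
plan([.5565,.3135,.23],90-31.8)
E
```

```text
wrist [0.5573 0.3141 2.5858 0.    ] 1179 1179 0.0008 148.15823968828147
tcp [0.5586 0.311  0.3034] yawx 58.4 tilt [ 0.002  0.001 -1.   ] shift [ 0.0016 -0.0064  0.1468] turn 0.0006 dist 0.073 open 0.0498 t 25.85 j [ 0.49  0.39  1.27 -0.    1.48  1.04] F [ 0.  -0.  -0.2]
```

View pics/w24.png

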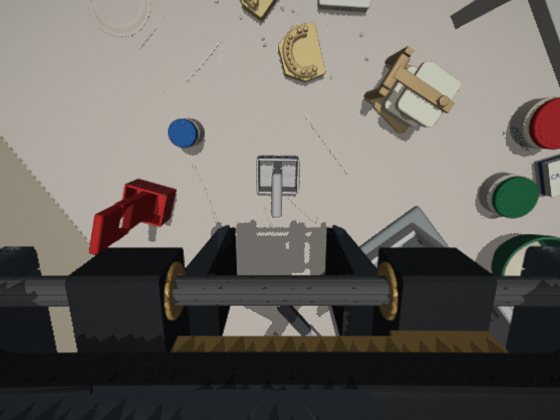

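{"name": "servo_tool", "arguments": {"rows": [[0.003, -0.006, 0.06, 0.001, 0.45], [0.003, -0.006, 0.12, 0.001, 0.45], [0.003, -0.006, 0.15, 0.001, 0.45], [0.003, -0.006, 0.15, 0.001, 0.45], [0.003, -0.006, 0.15, 0.001, 0.45]]}}

```text
clock: 26.35
tcp_pos: [0.5567, 0.3145, 0.2283]
ee_rot: [-0.0, 0.874, 0.485, 0.001]
wrist_force: [0.5, 0.4, 0.7]
opening: 0.0501
```

```bash
python3 - <<'E'
from h import *
c=camera("wrist");c=camera("wrist");c=camera("wrist")
save(c,"w25.png")
plan([.557,.3139,.133],90-31.8)
E
```

```text
tcp [0.5567 0.315  0.2287] yawx 58.12 tilt [ 0.003  0.002 -1.   ] shift [-0.0021  0.0012  0.1915] turn -0.0002 dist 0.096 open 0.0501 t 26.5 j [0.5  0.42 1.41 0.   1.31 1.05] F [ 1.3  0.1 -0.3]
```

View pics/w25.png

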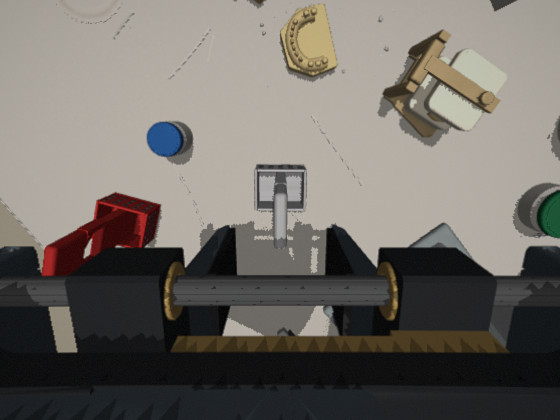

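{"name": "servo_tool", "arguments": {"rows": [[-0.002, 0.001, 0.08, 0, 0.45], [-0.002, 0.001, 0.14, 0, 0.45], [-0.002, 0.001, 0.175, 0, 0.45], [-0.002, 0.001, 0.191, 0, 0.45], [-0.002, 0.001, 0.191, 0, 1]]}}

```text
clock: 27.0
tcp_pos: [0.5558, 0.3137, 0.1312]
ee_rot: [-0.0, 0.874, 0.486, -0.0]
wrist_force: [0.2, -0.4, -0.4]
opening: 0.0447
```

{"name": "servo_tool", "arguments": {"rows": [[0, 0, 0, 0, 1], [0, 0, 0, 0, 1], [0, 0, 0, 0, 1], [0, 0, 0, 0, 1], [0, 0, 0, 0, 1]]}}

```text
clock: 27.5
tcp_pos: [0.556, 0.3138, 0.1319]
ee_rot: [-0.0, 0.874, 0.486, 0.001]
wrist_force: [0.3, 0.1, 2.6]
opening: 0.0099
```

{"name": "servo_tool", "arguments": {"rows": [[0, 0, 0, 0, 1], [0, 0, -0.04, 0, 1], [0, 0, -0.14, 0, 1], [0, 0, -0.24, -0.02, 1], [0, 0, -0.34, -0.04, 1]]}}

```text
clock: 28.0
tcp_pos: [0.5551, 0.3134, 0.3021]
ee_rot: [-0.0, 0.805, 0.594, -0.001]
wrist_force: [0.9, 1.1, -3.0]
opening: 0.0098
```

{"name": "servo_tool", "arguments": {"rows": [[0, 0, -0.08, -0.02, 1], [0, 0, -0.12, -0.044, 1], [0, 0, -0.12, -0.068, 1], [0, 0, -0.12, -0.07, 1]]}}

```text
clock: 28.4
tcp_pos: [0.5556, 0.3136, 0.3612]
ee_rot: [-0.0, 0.658, 0.753, -0.0]
wrist_force: [0.4, -0.0, -3.7]
opening: 0.0098
```

```bash
python3 - <<'E'
from h import *
plan(from_rack([-.16,0.07,.36])[0],np.degrees(RK[2])+90)
c=camera("wrist"); 
save(c,"w26.png")
E
```

```text
tcp [0.5556 0.3136 0.3612] yawx 97.77 tilt [-0. -0. -1.] shift [-0.4434 -0.1437  0.0024] turn 0.0001 dist 0.233 open 0.0098 t 28.4 j [0.5  0.38 1.15 0.   1.62 0.36] F [ 0.4 -0.  -3.7]
```

View pics/w26.png

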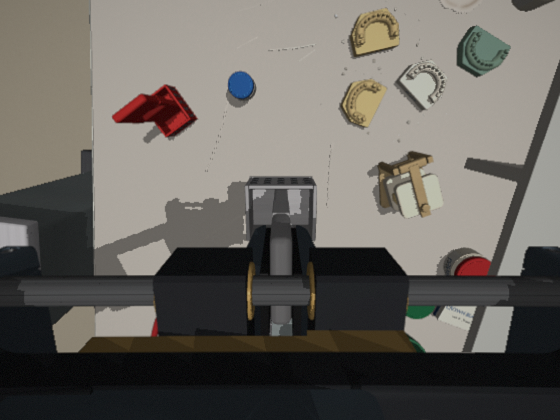

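{"name": "servo_tool", "arguments": {"rows": [[-0.08, -0.03, 0, 0, 1], [-0.17, -0.06, 0, 0, 1], [-0.26, -0.09, 0, 0, 1], [-0.35, -0.12, 0, 0, 1], [-0.42, -0.14, 0, 0, 1]]}}

```text
clock: 28.95
tcp_pos: [0.5131, 0.0937, 0.3601]
ee_rot: [-0.001, 0.659, 0.752, -0.001]
wrist_force: [1.1, 1.2, -2.5]
opening: 0.0099
```

{"name": "servo_tool", "arguments": {"rows": [[-0.01, -0.003, 0, 0, 1], [-0.01, -0.003, 0, 0, 1], [-0.01, -0.003, 0, 0, 1]]}}

```text
clock: 29.25
tcp_pos: [0.5139, 0.0918, 0.3606]
ee_rot: [-0.001, 0.658, 0.753, -0.0]
wrist_force: [0.2, 1.0, -3.2]
opening: 0.0098
```

```bash
python3 - <<'E'
from h import *
s=camera("scene"); c=camera("wrist"); save(c,"w27.png")
tcpr(); held(s,-.16,0.073,.228); held(c,-.16,0.073,.228)
plan(from_rack([-.16,0.07,.1985])[0],np.degrees(RK[2])+90)
E
```

```text
TCP rack [-0.1593  0.0779  0.3607] F rack [ 0.3 -0.6 -3.3] open 0.0098 t 29.35
basket in rack frame x,y,yaw,zbottom [-0.1603  0.079  -0.0021  0.227 ] 742 0.001
basket in rack frame x,y,yaw,zbottom [-0.1595  0.0785  0.001   0.2354] 3639 0.0007
tcp [0.514  0.0922 0.3607] yawx 97.8 tilt [-0.001  0.    -1.   ] shift [-0.016  -0.0011  0.3244] turn 0.0002 dist 0.162 open 0.0098 t 29.35 j [0.16 0.18 1.43 0.   1.54 0.02] F [ 0.3 -0.6 -3.3]
```

View pics/w27.png

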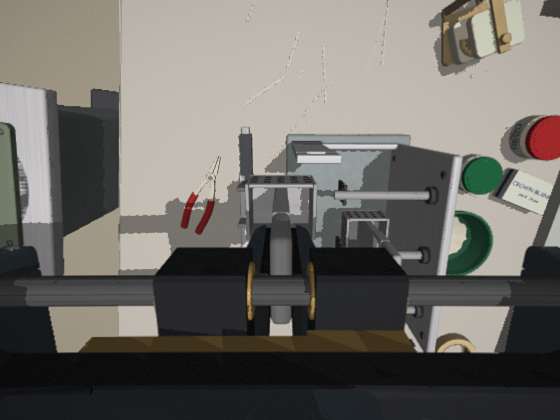

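{"name": "servo_tool", "arguments": {"rows": [[-0.017, 0, 0.03, 0, 1], [-0.017, 0, 0.12, 0, 1], [-0.017, 0, 0.21, 0, 1], [-0.017, 0, 0.29, 0, 1], [-0.017, 0, 0.323, 0, 1]]}}

```text
clock: 29.85
tcp_pos: [0.5125, 0.0834, 0.1953]
ee_rot: [-0.003, 0.657, 0.754, -0.003]
wrist_force: [-0.6, 0.5, -2.9]
opening: 0.01
```

{"name": "servo_tool", "arguments": {"rows": [[0, 0, 0, 0, 1], [0, 0, 0, 0, 1], [0, 0, 0, 0, 1]]}}

```text
clock: 30.15
tcp_pos: [0.5163, 0.0833, 0.2014]
ee_rot: [0.001, 0.657, 0.753, 0.001]
wrist_force: [0.8, -0.1, -2.6]
opening: 0.01
```

```bash
python3 - <<'E'
from h import *
s=camera("scene"); save(s,"s28.png",4,(230,120,380,260));c=camera("wrist")
tcpr(); held(s,-.16,0.07,.066); held(c,-.16,0.07,.066)
plan(from_rack([-.043,0.07,.1985])[0],np.degrees(RK[2])+90)
E
```

```text
TCP rack [-0.1586  0.0685  0.2014] F rack [-0.2 -0.2 -1.7] open 0.0099 t 30.25
basket in rack frame x,y,yaw,zbottom [-0.159   0.07    0.0036  0.0682] 590 0.0011
basket in rack frame x,y,yaw,zbottom [-1.582e-01  6.920e-02  1.000e-04  7.620e-02] 3521 0.0007
tcp [0.516  0.0829 0.2014] yawx 97.76 tilt [ 0.003  0.001 -1.   ] shift [0.0029 0.2311 0.0065] turn 0.0001 dist 0.116 open 0.0099 t 30.25 j [0.14 0.26 1.73 0.   1.16 0.  ] F [-0.2 -0.2 -1.7]
```

View pics/s28.png

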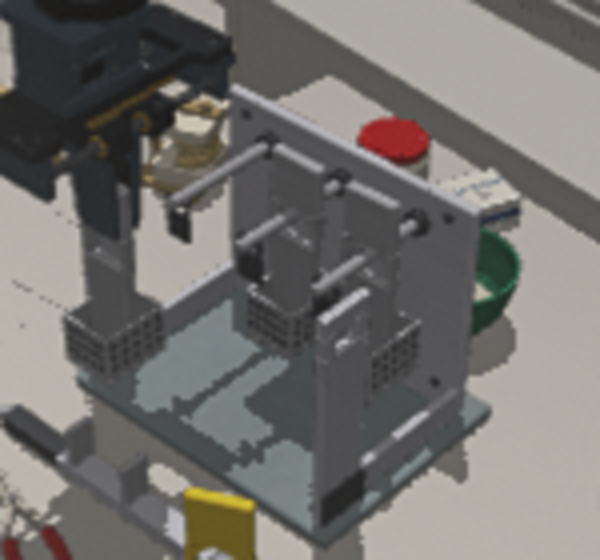

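{"name": "servo_tool", "arguments": {"rows": [[0.001, 0.03, 0.006, 0, 1], [0.001, 0.06, 0.006, 0, 1], [0.001, 0.08, 0.006, 0, 1], [0.001, 0.105, 0.006, 0, 1], [0.001, 0.13, 0.006, 0, 1]]}}

```text
clock: 30.75
tcp_pos: [0.5804, 0.092, 0.1968]
ee_rot: [0.0, 0.658, 0.753, 0.0]
wrist_force: [-0.2, -0.5, -1.8]
opening: 0.0103
```

{"name": "servo_tool", "arguments": {"rows": [[0, 0.025, 0, 0, 1], [0, 0.05, 0, 0, 1], [0, 0.075, 0, 0, 1], [0, 0.103, 0, 0, 1], [0, 0.103, 0, 0, 1]]}}

```text
clock: 31.25
tcp_pos: [0.6323, 0.099, 0.1963]
ee_rot: [0.0, 0.658, 0.753, 0.001]
wrist_force: [-0.3, 1.1, -3.0]
opening: 0.0097
```

```bash
python3 - <<'E'
from h import *
s=camera("scene"); save(s,"s29.png",4,(230,120,380,260));c=camera("wrist");save(c,"w29.png")
tcpr(); held(s,-.042,0.07,.064)
E
```

```text
TCP rack [-0.0432  0.0688  0.1963] F rack [-1.2 -0.4 -1.9] open 0.01 t 31.35
basket in rack frame x,y,yaw,zbottom [-0.0418  0.0699  0.0012  0.0622] 434 0.0012
```

View pics/s29.png

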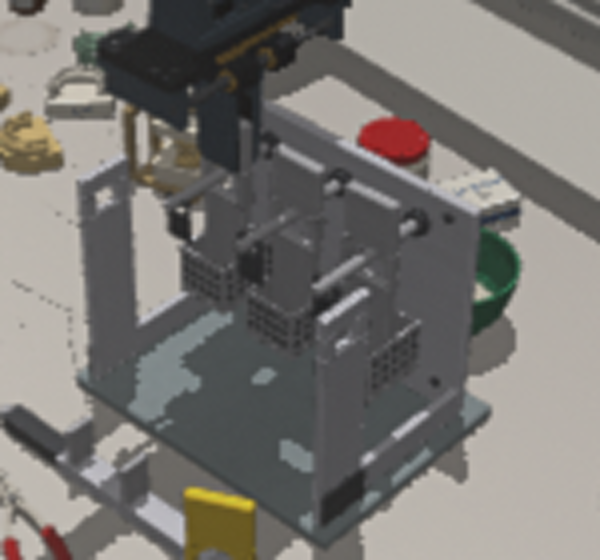

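View pics/w29.png

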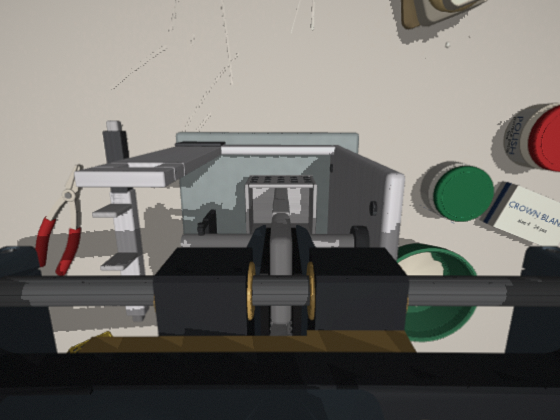

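{"name": "servo_tool", "arguments": {"rows": [[0, 0, 0.003, 0, 1], [0, 0, 0.006, 0, 1], [0, 0, 0.006, 0, 1], [0, 0, 0.006, 0, 1]]}}

```text
clock: 31.75
tcp_pos: [0.6301, 0.0988, 0.1939]
ee_rot: [-0.0, 0.658, 0.753, 0.0]
wrist_force: [-0.3, -0.7, -2.4]
opening: 0.0101
```

{"name": "servo_tool", "arguments": {"rows": [[0, 0, 0.001, 0, 0.8], [0, 0, 0.001, 0, 0.62], [0, 0, 0.001, 0, 0.62], [0, 0, 0.001, 0, 0.62], [0, 0, 0.001, 0, 0.62]]}}

```text
clock: 32.25
tcp_pos: [0.6304, 0.0988, 0.1934]
ee_rot: [0.0, 0.658, 0.753, 0.0]
wrist_force: [-0.8, -0.4, 0.5]
opening: 0.0342
```

{"name": "servo_tool", "arguments": {"rows": [[0, 0, -0.03, 0, 0.62], [0, 0, -0.08, 0, 0.62], [0, 0, -0.16, 0, 0.62], [0, 0, -0.25, 0, 0.62], [0, 0, -0.33, 0, 0.62]]}}

```text
clock: 32.75
tcp_pos: [0.6303, 0.0988, 0.3606]
ee_rot: [0.0, 0.658, 0.753, 0.0]
wrist_force: [0.6, -0.1, -0.1]
opening: 0.0348
```

{"name": "servo_tool", "arguments": {"rows": [[0, -0.1, 0, -0.02, 0], [0, -0.2, 0, -0.044, 0], [-0.04, -0.3, 0, -0.068, 0], [-0.09, -0.34, 0, -0.09, 0], [-0.09, -0.34, 0, -0.114, 0]]}}

```text
clock: 33.25
tcp_pos: [0.465, 0.0291, 0.3596]
ee_rot: [0.001, 0.351, 0.937, -0.0]
wrist_force: [1.0, 0.5, 0.1]
opening: 0.0719
```

```bash
python3 - <<'E'
from h import *
s=camera("scene"); save(s,"s30.png",4,(230,120,380,260))
c=camera("wrist"); save(c,"w30.png")
tcpr()
for y in (-.07,0,.07): held(s,-.042,y,.062)
plan(from_rack([-.215,0.025,.22])[0],np.degrees(RK[2])+180)
E
```

```text
TCP rack [-0.2138  0.0233  0.359 ] F rack [-0.2 -0.2  0.4] open 0.0795 t 33.35
basket in rack frame x,y,yaw,zbottom [-0.0428 -0.0703 -0.0128  0.0602] 406 0.0011
basket in rack frame x,y,yaw,zbottom [-0.0444 -0.0003 -0.0188  0.0602] 487 0.0011
basket in rack frame x,y,yaw,zbottom [-0.0444  0.0698 -0.0172  0.0604] 466 0.0011
tcp [0.4673 0.0307 0.359 ] yawx 138.66 tilt [ 0.002  0.    -1.   ] shift [0.0045 0.     0.278 ] turn -0.1363 dist 0.139 open 0.0795 t 33.35 j [ 0.04  0.09  1.54  0.    1.51 -0.81] F [-0.2 -0.2  0.4]
```

View pics/s30.png

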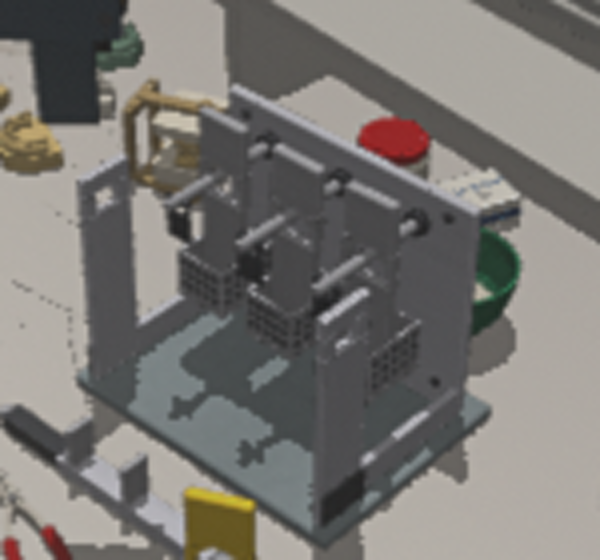

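View pics/w30.png

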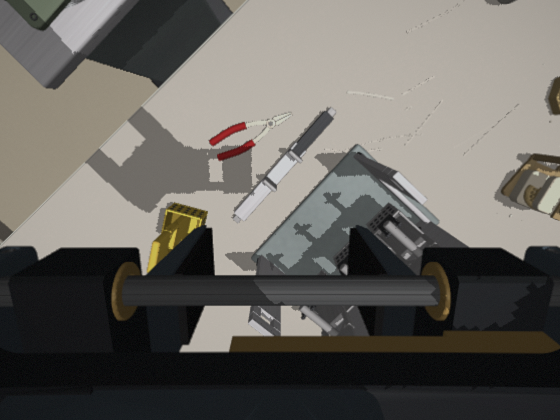

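{"name": "servo_tool", "arguments": {"rows": [[0.004, 0, 0.04, -0.023, 0], [0.004, 0, 0.09, -0.046, 0], [0.004, 0, 0.14, -0.069, 0], [0.004, 0, 0.19, -0.092, 0], [0.004, 0, 0.22, -0.115, 0]]}}

```text
clock: 33.85
tcp_pos: [0.4661, 0.033, 0.2461]
ee_rot: [-0.002, -0.003, 1.0, 0.0]
wrist_force: [0.4, -0.4, -0.4]
opening: 0.091
```

{"name": "servo_tool", "arguments": {"rows": [[0, 0, 0.05, -0.021, 0], [0, 0, 0.05, -0.021, 0], [0, 0, 0.05, -0.021, 0], [0, 0, 0.05, -0.021, 0]]}}

```text
clock: 34.25
tcp_pos: [0.4675, 0.0328, 0.2245]
ee_rot: [0.001, -0.066, 0.998, 0.0]
wrist_force: [0.0, 0.3, 0.2]
opening: 0.0915
```

```bash
cat >> h.py <<'E'
def bar(c):
    P,_=cloud(c); k=to_rack(P); m=(abs(k[:,0]+.215)<.06)&(abs(k[:,1]-.025)<.15)&(k[:,2]>.006)&(k[:,2]<.07); k=k[m]
    t=k[k[:,2]>.03]
    r,(w,h),a=cv2.minAreaRect(k[:,:2].astype(np.float32)); print("bar rect",np.round(r,4),np.round([w,h],4),a)
    for lo,hi in ((-.1,.025),(.025,.15)):
        w=t[(t[:,1]>lo)&(t[:,1]<hi)]; print(len(w),np.round(np.percentile(w,[2,50,98],axis=0),4).tolist())
E
python3 - <<'E'
from h import *
c=camera("wrist");c=camera("wrist"); save(c,"w31.png")
tcpr(); bar(c)
plan(from_rack([-.215,0.0235,.036])[0],np.degrees(RK[2])+180)
E
```

```text
TCP rack [-0.2135  0.0253  0.2245] F rack [0.4 0.2 0.1] open 0.0913 t 34.35
bar rect [-0.2382  0.0068] [0.2633 0.0736] 89.97107696533203
166 [[-0.2254, -0.0075, 0.0339], [-0.2148, -0.0041, 0.05], [-0.2028, -0.0018, 0.0519]]
163 [[-0.2254, 0.0481, 0.0307], [-0.2154, 0.0507, 0.0499], [-0.2027, 0.054, 0.0518]]
tcp [0.4673 0.0327 0.2245] yawx -172.39 tilt [ 0.002  0.    -1.   ] shift [ 0.0039 -0.0035  0.377 ] turn -0.0003 dist 0.189 open 0.0913 t 34.35 j [ 0.05  0.15  1.8   0.    1.19 -1.66] F [0.4 0.2 0.1]
```

View pics/w31.png

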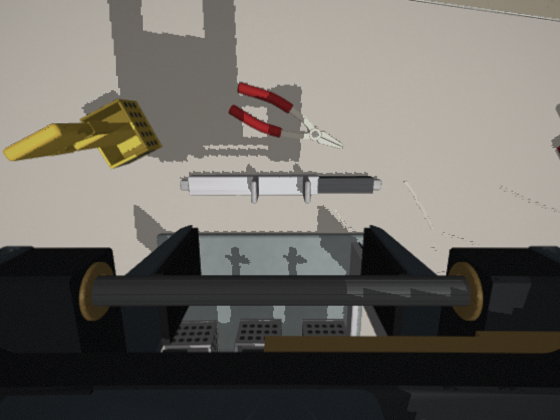

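{"name": "servo_tool", "arguments": {"rows": [[0.002, -0.004, 0.09, 0, 0], [0.002, -0.004, 0.18, 0, 0], [0.002, -0.004, 0.27, 0, 0], [0.002, -0.004, 0.34, 0, 0], [0.002, -0.004, 0.374, 0, 0]]}}

```text
clock: 34.85
tcp_pos: [0.4646, 0.0304, 0.0342]
ee_rot: [-0.002, -0.066, 0.998, 0.0]
wrist_force: [-0.3, 0.2, -0.3]
opening: 0.0912
```

{"name": "servo_tool", "arguments": {"rows": [[0, 0, 0, 0, 0], [0, 0, 0, 0, 0], [0, 0, 0, 0, 0]]}}

```text
clock: 35.15
tcp_pos: [0.4673, 0.0306, 0.0378]
ee_rot: [0.002, -0.067, 0.998, -0.0]
wrist_force: [-0.4, -0.4, -1.1]
opening: 0.0913
```

```bash
python3 - <<'E'
from h import *
tcpr()
plan(from_rack([-.2145,0.0233,.036])[0],np.degrees(RK[2])+180)
E
```

```text
TCP rack [-0.2139  0.0231  0.0378] F rack [-0.4 -0.4 -1.1] open 0.0913 t 35.15
tcp [0.4673 0.0306 0.0378] yawx -172.32 tilt [ 0.004  0.    -1.   ] shift [0.0013 0.0004 0.0037] turn -0.0001 dist 0.002 open 0.0913 t 35.15 j [ 0.04  0.37  2.06  0.    0.71 -1.66] F [-0.4 -0.4 -1.1]
```

{"name": "servo_tool", "arguments": {"rows": [[0, 0, 0.002, 0, 0.5], [0, 0, 0.002, 0, 1], [0, 0, 0.002, 0, 1], [0, 0, 0.002, 0, 1], [0, 0, 0.002, 0, 1]]}}

```text
clock: 35.65
tcp_pos: [0.4662, 0.0301, 0.0357]
ee_rot: [0.001, -0.068, 0.998, -0.0]
wrist_force: [1.1, -3.9, 2.1]
opening: 0.054
```

{"name": "servo_tool", "arguments": {"rows": [[0, 0, 0, 0, 1], [0, 0, 0, 0, 1], [0, 0, 0, 0, 1], [0, 0, 0, 0, 1]]}}

```text
clock: 36.05
tcp_pos: [0.4664, 0.0301, 0.0357]
ee_rot: [0.001, -0.067, 0.998, -0.0]
wrist_force: [0.5, -5.9, 5.9]
opening: 0.0379
```

{"name": "servo_tool", "arguments": {"rows": [[0, 0, -0.02, 0, 1], [0, 0, -0.1, 0, 1], [0, 0, -0.2, 0, 1], [0, 0, -0.3, 0, 1], [0, 0, -0.4, 0, 1]]}}

```text
clock: 36.55
tcp_pos: [0.4643, 0.0311, 0.237]
ee_rot: [-0.001, -0.067, 0.998, 0.001]
wrist_force: [1.7, -0.1, -2.8]
opening: 0.0375
```

{"name": "servo_tool", "arguments": {"rows": [[0, 0, -0.09, 0, 1], [0, 0, -0.13, 0, 1], [0, 0, -0.13, 0, 1], [0, 0, -0.13, 0, 1]]}}

```text
clock: 36.95
tcp_pos: [0.4646, 0.0308, 0.299]
ee_rot: [-0.001, -0.067, 0.998, 0.0]
wrist_force: [-0.1, -0.2, -3.1]
opening: 0.0379
```

```bash
python3 - <<'E'
from h import *
tcpr()
plan(from_rack([-.13,0.0,.295])[0],np.degrees(RK[2])+180)
c=camera("wrist"); save(c,"w32.png"); s=camera("scene"); save(s,"s32.png",4,(230,100,380,240))
E
```

```text
TCP rack [-0.2165  0.0237  0.299 ] F rack [-0.1 -0.2 -3.1] open 0.0379 t 36.95
tcp [0.4646 0.0308 0.299 ] yawx -172.29 tilt [-0.003  0.001 -1.   ] shift [-0.173  -0.0474  0.0076] turn -0.0 dist 0.09 open 0.0379 t 36.95 j [ 0.04  0.11  1.67  0.    1.37 -1.66] F [-0.1 -0.2 -3.1]
```

View pics/w32.png

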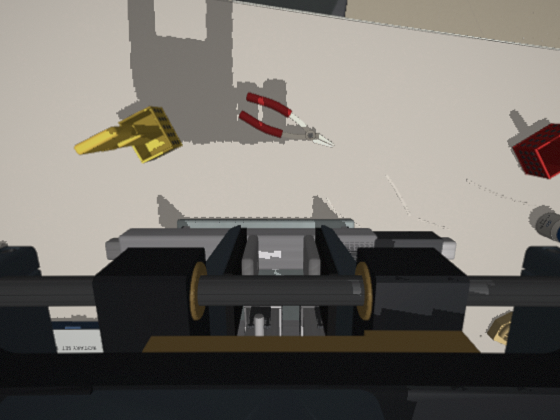

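View pics/s32.png

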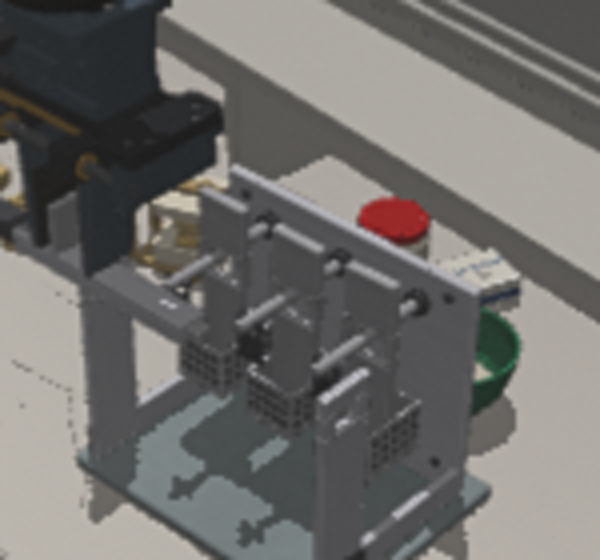

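{"name": "servo_tool", "arguments": {"rows": [[-0.06, -0.02, 0.006, 0, 1], [-0.12, -0.035, 0.006, 0, 1], [-0.172, -0.048, 0.006, 0, 1], [-0.172, -0.048, 0.006, 0, 1], [-0.172, -0.048, 0.006, 0, 1]]}}

```text
clock: 37.55
tcp_pos: [0.5534, 0.0182, 0.2948]
ee_rot: [-0.003, -0.067, 0.998, 0.0]
wrist_force: [-0.5, 0.2, -2.6]
opening: 0.0378
```

```bash
python3 - <<'E'
from h import *
for i in range(4): c=camera("wrist")
save(c,"w33.png"); s=camera("scene"); t=camera("top")
save(s,"s33.png",4,(230,100,380,240))
tcpr()
plan(from_rack([-.13,0.0,.295])[0],np.degrees(RK[2])+180)
for n,q in (("w",c),("s",s),("t",t)):
    k=to_rack(cloud(q)[0])
    b=k[(abs(k[:,0]+.13)<.03)&(abs(k[:,1])<.125)&(k[:,2]>.25)&(k[:,2]<.285)]
    if len(b)>20:
        print(n,"bar",len(b),np.round(np.percentile(b,[1,50,99],axis=0),4).tolist())
        b=b[b[:,2]>.268]
        for lo,hi in ((-.12,-.05),(.05,.12)):
            e=b[(b[:,1]>lo)&(b[:,1]<hi)]
            if len(e)>5: print("   end",lo,np.round(np.percentile(e,[2,50,98],axis=0),4).tolist())
    for sg in (1,-1):
        p=k[(abs(k[:,0]+.13)<.04)&(abs(k[:,1]*sg-.112)<.012)&(k[:,2]>.185)&(k[:,2]<.205)]
        if len(p)>10: print("  post",sg,len(p),np.round(np.percentile(p,[2,50,98],axis=0),4).tolist())
E
```

```text
TCP rack [-0.1301 -0.0006  0.2975] F rack [-0.  -0.1 -2.6] open 0.0378 t 37.85
tcp [0.5535 0.0184 0.2975] yawx -172.28 tilt [ 0.  0. -1.] shift [-0.0001  0.0011  0.005 ] turn -0.0 dist 0.003 open 0.0378 t 37.85 j [ 0.01  0.25  1.49  0.    1.4  -1.69] F [-0.  -0.1 -2.6]
w bar 6677 [[-0.1408, -0.1033, 0.2628], [-0.1368, -0.0036, 0.276], [-0.1192, 0.0989, 0.2837]]
   end -0.12 [[-0.14, -0.1043, 0.2687], [-0.1368, -0.0778, 0.276], [-0.1262, -0.0511, 0.2778]]
   end 0.05 [[-0.139, 0.0509, 0.2684], [-0.1358, 0.0767, 0.2754], [-0.1257, 0.1002, 0.2774]]
  post 1 516 [[-0.1437, 0.1074, 0.1855], [-0.1298, 0.11, 0.194], [-0.1146, 0.1158, 0.1957]]
  post -1 466 [[-0.144, -0.115, 0.1854], [-0.1312, -0.1097, 0.1943], [-0.117, -0.1072, 0.196]]
s bar 554 [[-0.1425, -0.1051, 0.2617], [-0.1372, -0.0262, 0.2753], [-0.1193, 0.0975, 0.2832]]
   end -0.12 [[-0.1421, -0.1054, 0.269], [-0.1336, -0.0787, 0.2761], [-0.1204, -0.051, 0.2791]]
   end 0.05 [[-0.1398, 0.0519, 0.2691], [-0.1343, 0.0714, 0.2762], [-0.1219, 0.0994, 0.2791]]
  post 1 63 [[-0.1447, 0.1053, 0.1852], [-0.125, 0.1089, 0.1926], [-0.1025, 0.1166, 0.1967]]
  post -1 70 [[-0.146, -0.1168, 0.1858], [-0.1265, -0.1142, 0.1926], [-0.1015, -0.1077, 0.1969]]
  post 1 36 [[-0.1413, 0.1082, 0.1873], [-0.1218, 0.1121, 0.1944], [-0.1017, 0.1162, 0.1989]]
  post -1 31 [[-0.1423, -0.1157, 0.1894], [-0.1228, -0.1119, 0.1954], [-0.1026, -0.1078, 0.2011]]
```

View pics/w33.png

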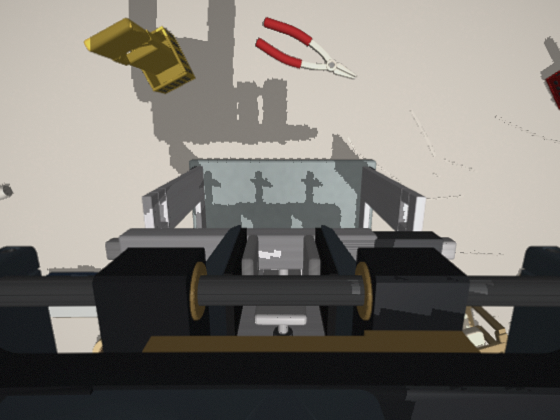

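View pics/s33.png

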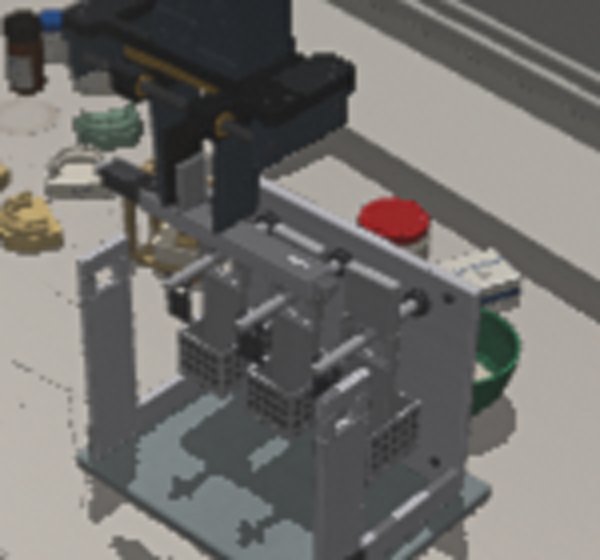

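```bash
python3 - <<'E'
from h import *
for n in ("wrist","scene"):
    q=camera(n); k=to_rack(cloud(q)[0])
    b=k[(abs(k[:,0]+.13)<.03)&(abs(k[:,1])<.125)&(k[:,2]>.255)&(k[:,2]<.29)]
    print(n,"bar y ends",np.round(np.sort(b[:,1])[[0,3,10,-11,-4,-1]],4), "n")
    for sg in (1,-1):
        p=k[(abs(k[:,1]*sg-.112)<.014)&(k[:,2]>.02)&(k[:,2]<.205)&(k[:,0]<-.08)&(k[:,0]>-.17)]
        print(" post x",sg,np.round(np.percentile(p,[.5,2,50,98,99.5],axis=0),4).tolist())
    for y in (-.07,0,.07):
        p=k[(abs(k[:,1]-y)<.007)&(abs(k[:,2]-.172)<.007)&(k[:,0]>-.14)&(k[:,0]<-.06)]
        if len(p)>5: print(" peg end",y,np.round(np.percentile(p[:,0],[1,3,10]),4))
    p=k[(abs(k[:,1])<.11)&(k[:,2]>.19)&(k[:,2]<.204)&(k[:,0]>-.02)&(k[:,0]<.05)]
    if len(p): print(" plate top x",np.round(np.percentile(p[:,0],[1,5,50,95,99]),4))
E
```

```text
wrist bar y ends [-0.1061 -0.1058 -0.1054  0.1006  0.101   0.1016] n
 post x 1 [[-0.1438, 0.1072, 0.0216], [-0.1437, 0.1073, 0.0262], [-0.1252, 0.1079, 0.1402], [-0.0889, 0.1148, 0.1951], [-0.0822, 0.1158, 0.1956]]
 post x -1 [[-0.1442, -0.1151, 0.0217], [-0.1441, -0.1146, 0.0257], [-0.1261, -0.108, 0.138], [-0.0881, -0.1073, 0.1954], [-0.0817, -0.1072, 0.1959]]
 peg end 0 [-0.0676 -0.0675 -0.0666]
scene bar y ends [-0.1068 -0.1065 -0.1046  0.0903  0.0984  0.0995] n
 post x 1 [[-0.1462, 0.1047, 0.0208], [-0.1455, 0.1056, 0.0227], [-0.125, 0.1092, 0.1099], [-0.09, 0.1154, 0.1953], [-0.083, 0.1174, 0.1969]]
 post x -1 [[-0.1469, -0.1202, 0.0211], [-0.146, -0.1189, 0.0237], [-0.1263, -0.115, 0.1088], [-0.0913, -0.1083, 0.1946], [-0.0843, -0.1075, 0.1958]]
 peg end -0.07 [-0.1037 -0.1032 -0.102 ]
 peg end 0 [-0.1034 -0.103  -0.1017]
 peg end 0.07 [-0.1037 -0.1032 -0.1016]
 plate top x [0.0038 0.0047 0.009  0.0156 0.0176]
```

{"name": "servo_tool", "arguments": {"rows": [[-0.014, 0.0045, 0, 0, 1], [-0.014, 0.0045, 0.04, 0, 1], [-0.014, 0.0045, 0.08, 0, 1], [-0.014, 0.0045, 0.08, 0, 1], [-0.014, 0.0045, 0.08, 0, 1]]}}

```text
clock: 38.45
tcp_pos: [0.5612, 0.0215, 0.2576]
ee_rot: [0.0, -0.067, 0.998, 0.0]
wrist_force: [0.6, 0.2, -1.8]
opening: 0.0378
```

```bash
python3 - <<'E'
from h import *
for i in range(3): q=camera("wrist")
k=to_rack(cloud(q)[0]); tcpr()
b=k[(abs(k[:,0]+.123)<.03)&(abs(k[:,1])<.125)&(k[:,2]>.214)&(k[:,2]<.25)]
print("bar y ends",np.round(np.sort(b[:,1])[[0,3,10,-11,-4,-1]],4),np.round(np.percentile(b[:,[0,2]],[1,50,99],axis=0),4).tolist())
for a,bb in ((-.1,-.05),(.05,.1)):
    e=b[(b[:,1]>a)&(b[:,1]<bb)]; print(np.round(np.percentile(e[:,[0,2]],[1,50,99],axis=0),4).tolist())
save(q,"w34.png")
plan(from_rack([-.123,0.0015,.1985])[0],np.degrees(RK[2])+180)
E
```

```text
TCP rack [-0.1216  0.0014  0.2586] F rack [ 0.4 -0.  -2.4] open 0.0376 t 38.6
bar y ends [-0.104  -0.1038 -0.1032  0.1027  0.1031  0.1034] [[-0.1376, 0.2248], [-0.1279, 0.2379], [-0.1102, 0.2485]]
[[-0.131, 0.2247], [-0.129, 0.2378], [-0.1176, 0.24]]
[[-0.1308, 0.2245], [-0.128, 0.237], [-0.1174, 0.2394]]
tcp [0.5616 0.0215 0.2586] yawx -172.3 tilt [ 0.003  0.    -1.   ] shift [0.0032 0.0002 0.1203] turn -0.0001 dist 0.06 open 0.0376 t 38.6 j [ 0.02  0.28  1.54  0.    1.32 -1.69] F [ 0.4 -0.  -2.4]
```

View pics/w34.png

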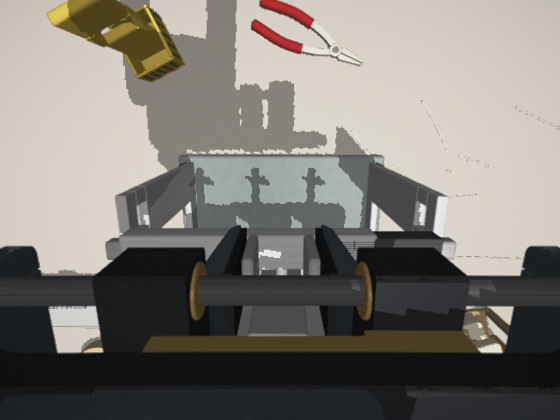

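{"name": "servo_tool", "arguments": {"rows": [[0.004, 0, 0.03, 0, 1], [0.004, 0, 0.06, 0, 1], [0.004, 0, 0.09, 0, 1], [0.004, 0, 0.115, 0, 1], [0.004, 0, 0.119, 0, 1]]}}

```text
clock: 39.1
tcp_pos: [0.5583, 0.0211, 0.1968]
ee_rot: [-0.001, -0.067, 0.998, 0.0]
wrist_force: [-0.5, 0.2, -2.7]
opening: 0.0377
```

{"name": "servo_tool", "arguments": {"rows": [[0, 0, 0, 0, 1], [0, 0, 0, 0, 1]]}}

```text
clock: 39.3
tcp_pos: [0.5595, 0.0211, 0.1987]
ee_rot: [0.001, -0.067, 0.998, -0.0]
wrist_force: [0.7, 0.5, -2.4]
opening: 0.0378
```

```bash
python3 - <<'E'
from h import *
for i in range(2): q=camera("wrist")
k=to_rack(cloud(q)[0]); tcpr()
b=k[(abs(k[:,0]+.123)<.03)&(abs(k[:,1])<.106)&(k[:,2]>.155)&(k[:,2]<.20)]
print("bar y ends",np.round(np.sort(b[:,1])[[0,3,10,-11,-4,-1]],4))
for a,bb in ((-.1,-.05),(.05,.1)):
    e=b[(b[:,1]>a)&(b[:,1]<bb)&(b[:,2]>.17)]; print(np.round(np.percentile(e[:,[0,2]],[1,50,99],axis=0),4).tolist())
save(q,"w35.png"); s=camera("scene"); save(s,"s35.png",4,(230,100,380,240))
plan(from_rack([-.123,0.0015,.1985])[0],np.degrees(RK[2])+180)
E
```

```text
TCP rack [-0.1239  0.0014  0.1987] F rack [ 0.2  0.9 -2.8] open 0.0378 t 39.4
bar y ends [-0.1038 -0.1037 -0.1034  0.1026  0.1029  0.1036]
[[-0.1333, 0.1706], [-0.1305, 0.1783], [-0.1199, 0.1802]]
[[-0.133, 0.1703], [-0.1294, 0.1778], [-0.1191, 0.1796]]
tcp [0.5593 0.0211 0.1985] yawx -172.3 tilt [ 0.001  0.    -1.   ] shift [-0.0019  0.0002  0.0001] turn -0.0001 dist 0.001 open 0.0379 t 39.45 j [ 0.02  0.32  1.65  0.    1.18 -1.69] F [-0.2  0.2 -2.6]
```

View pics/w35.png

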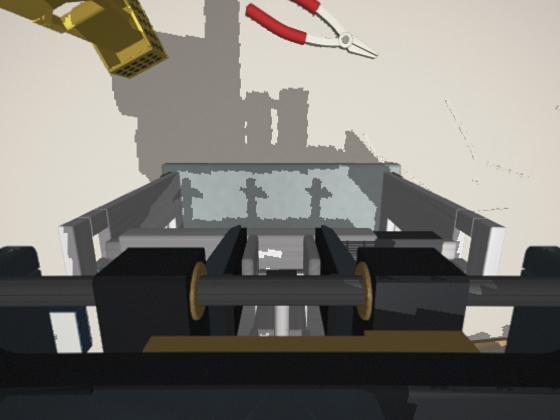

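View pics/s35.png

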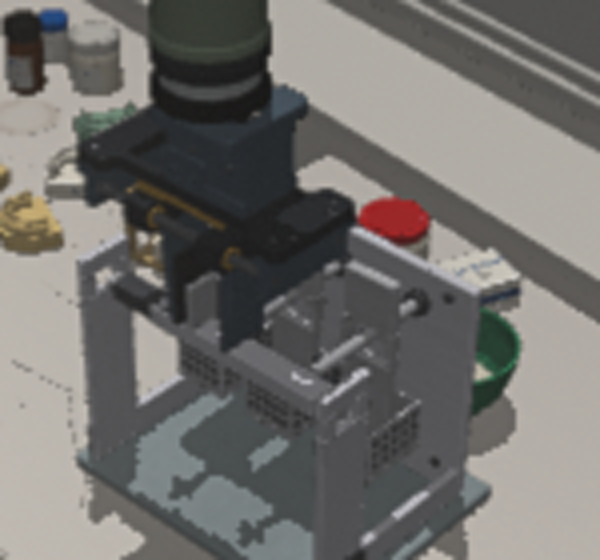

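{"name": "servo_tool", "arguments": {"rows": [[-0.001, 0, 0, 0, 0.55], [-0.001, 0, 0, 0, 0.5], [-0.001, 0, 0, 0, 0.45], [-0.001, 0, 0, 0, 0.4], [-0.001, 0, 0, 0, 0.35]]}}

```text
clock: 39.95
tcp_pos: [0.5593, 0.0212, 0.1977]
ee_rot: [-0.0, -0.067, 0.998, 0.0]
wrist_force: [-0.6, 0.2, -3.7]
opening: 0.0588
```

{"name": "servo_tool", "arguments": {"rows": [[0, 0, 0, 0, 0.2], [0, 0, 0, 0, 0], [0, 0, 0, 0, 0], [0, 0, 0, 0, 0]]}}

```text
clock: 40.35
tcp_pos: [0.5596, 0.0212, 0.1981]
ee_rot: [0.0, -0.067, 0.998, 0.0]
wrist_force: [-0.3, 0.5, -0.2]
opening: 0.0884
```

```bash
python3 - <<'E'
from h import *
q=camera("wrist")
k=to_rack(cloud(q)[0]); tcpr()
b=k[(abs(k[:,0]+.123)<.03)&(abs(k[:,1])<.106)&(k[:,2]>.155)&(k[:,2]<.20)]
for a,bb in ((-.1,-.05),(.05,.1)):
    e=b[(b[:,1]>a)&(b[:,1]<bb)&(b[:,2]>.165)]; print(np.round(np.percentile(e[:,[0,2]],[1,50,99],axis=0),4).tolist())
save(q,"w36.png"); s=camera("scene"); save(s,"s36.png",4,(230,100,380,240))
E
```

```text
TCP rack [-0.1238  0.0014  0.1981] F rack [-0.2 -0.3 -0.4] open 0.0902 t 40.4
[[-0.1413, 0.1656], [-0.1278, 0.1736], [-0.1123, 0.1954]]
[[-0.1412, 0.1654], [-0.1267, 0.1733], [-0.1138, 0.1955]]
```

View pics/w36.png

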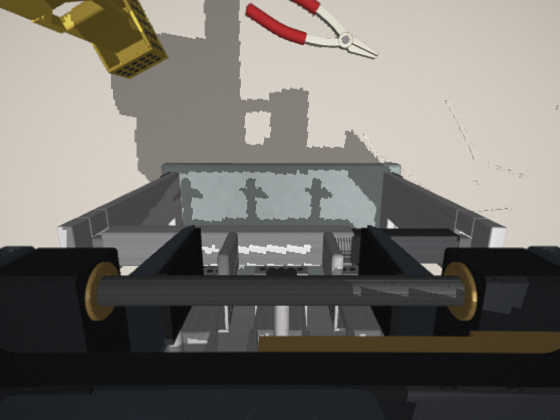

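View pics/s36.png

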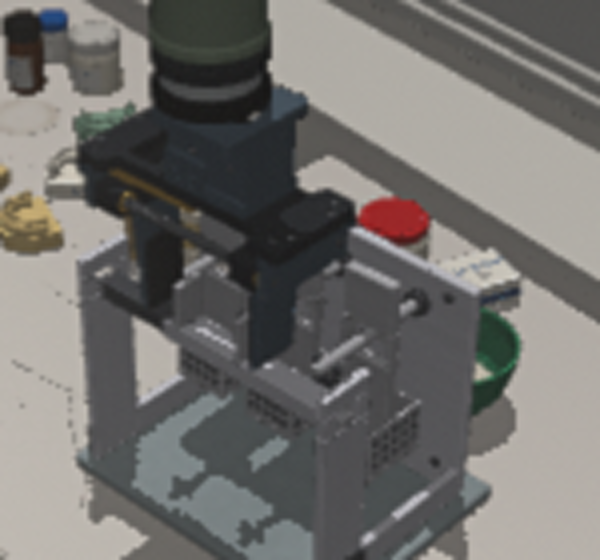

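Bar top dropped to 0.1735, matching the original rest height, with pins in the posts. Retreat straight up and check.

{"name": "servo_tool", "arguments": {"rows": [[0, 0, -0.04, 0, 0], [0, 0, -0.1, 0, 0], [0, 0, -0.18, 0, 0], [0, 0, -0.23, 0, 0], [0, 0, -0.23, 0, 0]]}}

```text
clock: 40.95
tcp_pos: [0.5611, 0.0212, 0.3172]
ee_rot: [0.004, -0.067, 0.998, -0.0]
wrist_force: [1.1, -0.8, -0.3]
opening: 0.091
```

```bash
python3 - <<'E'
from h import *
for i in range(3): q=camera("wrist")
k=to_rack(cloud(q)[0]); tcpr()
m=(k[:,0]>-.16)&(k[:,0]<-.09)&(abs(k[:,1])<.06)&(k[:,2]>.192)&(k[:,2]<.24); t=k[m]
for a in (1,-1):
    e=t[t[:,1]*a>0]; print("tab",np.round(np.percentile(e,[2,50,98],axis=0),4).tolist())
save(q,"w37.png"); s=camera("scene"); save(s,"s37.png",4,(230,100,380,240))
E
```

```text
TCP rack [-0.1245  0.0015  0.3117] F rack [-0.3 -0.3  0.4] open 0.091 t 41.1
tab [[-0.1341, 0.0243, 0.1951], [-0.1244, 0.0267, 0.208], [-0.1118, 0.0301, 0.2096]]
tab [[-0.1341, -0.0315, 0.1941], [-0.1242, -0.028, 0.2079], [-0.1114, -0.0256, 0.2097]]
```

View pics/w37.png

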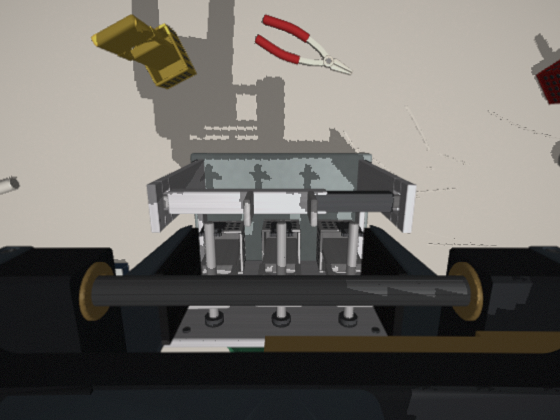

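{"name": "servo_tool", "arguments": {"rows": [[0.1, 0, -0.02, 0, 0], [0.2, 0, -0.05, 0, 0], [0.3, 0, -0.05, 0, 0], [0.3, 0, -0.05, 0, 0]]}}

```text
clock: 41.55
tcp_pos: [0.4052, 0.0008, 0.3372]
ee_rot: [-0.002, -0.067, 0.998, 0.0]
wrist_force: [0.7, -0.3, 1.2]
opening: 0.0909
```

```bash
python3 - <<'E'
from h import *
s=camera("scene"); s=camera("scene"); save(s,"s38.png",4,(230,100,380,240)); save(s,"s38f.png",2,(130,100,520,360)); tcpr()
for y in (-.07,0,.07): held(s,-.042,y,.062)
E
```

```text
TCP rack [-0.2749  0.0016  0.3373] F rack [0.3 0.1 0.3] open 0.0914 t 41.65
basket in rack frame x,y,yaw,zbottom [-0.0428 -0.07   -0.0044  0.0613] 393 0.001
basket in rack frame x,y,yaw,zbottom [-0.0445  0.0001 -0.0174  0.0606] 349 0.0011
basket in rack frame x,y,yaw,zbottom [-0.0441  0.0699 -0.0236  0.0609] 315 0.001
```

View pics/s38.png

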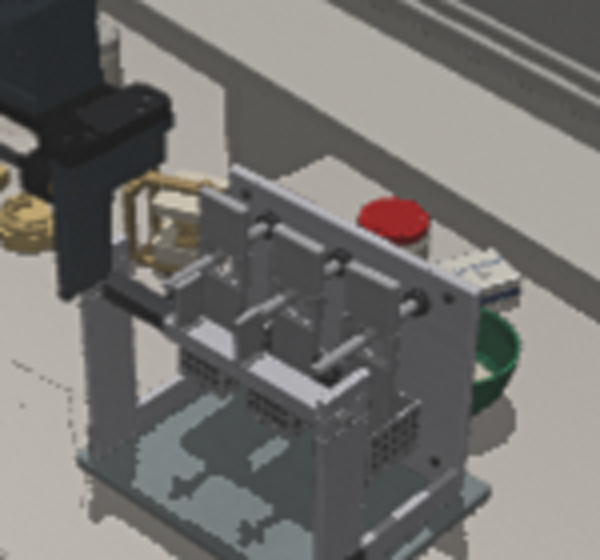

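View pics/s38f.png

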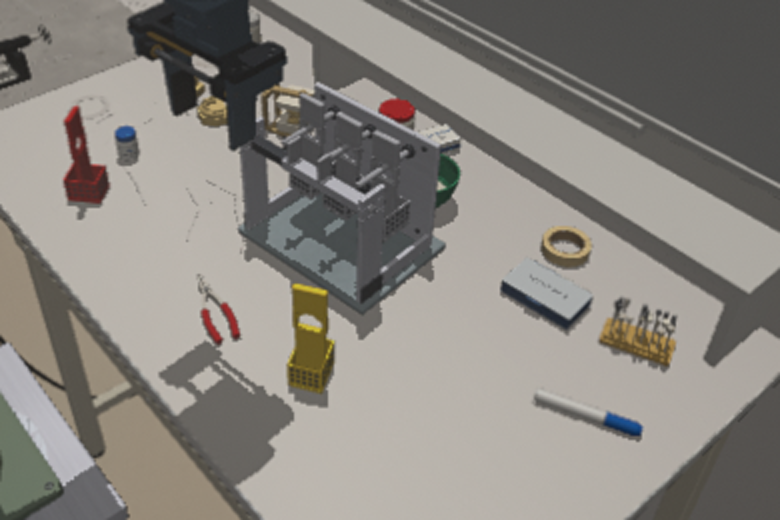

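```bash
python3 - <<'E'
from cell import *
print(finish_job()); print(get_obs()["clock"])
E
```

```text
the job is handed in; nothing more can be done
None
the job is handed in; nothing more can be done
```

I finished the whole sequence and handed the job in at about 42 s of the 210 s allowed; the hand-in gave no verdict.

- **Unlocking:** I squeezed the bar out of the windows and laid it on the worktop in front of the rack. It lay tabs up and fully sprung out (61 mm over the tabs).
- **Baskets:** All three grey baskets were there. I hung one on each peg and left the yellow and red look-alikes alone.
- **Locking:** I put the bar back in the windows and moved the arm clear.

Last checks:
- **Bar:** Its tabs are within about 0.6 mm of where they were at the start. It has dropped to its original rest height and shows a pin in each post.
- **Baskets:** They are upright, with each eye about 47–48 mm inward of its flap's pin. I saw all three flaps down before the bar went back; after that the bar partly hid them.
- **Loose things:** The pliers, marker, jar and case look undisturbed in the last picture, though I did not measure their positions again.

One measurement disagreed. My first fit of the rack was about 7 mm off along its depth compared with the measured posts and peg ends. I corrected for this before putting the bar back, and the basket distances above include the correction.

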